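# Gauge the stoneware trays on the suction plate

## Task

Set every tray on the suction plate with its middle over a pad of its own, and once all lie there turn the valve handle from shut to fully open, against its stop. Then take the gauge from its stand and, holding it upright with the valve open, rest its foot for about half a second on the sticker in each tray, from the shortest tray to the longest. Finish with the gauge back upright on its stand, the valve fully shut and the trays still centred on their pads, leaving the other ware alone.

Things in the scene. Friction and masses are not known exactly. Their poses are not given: they have to be found in the camera images.
- short_tray: the short one of up to three cream stoneware trays with dark rims (absent in some runs: None). 80 mm long (its x), 56 mm wide (y), 22 mm high; straight walls 8 mm thick, floor 8 mm thick, so inside 64 x 40 mm and 14 mm deep. Origin: centre of its underside; z up. It weighs about 144 g. It starts on the table
- short_mark (a point): centre of the round 14 mm sticker on the floor of the short tray (its test point), 12 mm from the tray's centre towards its +x end, 8 mm above its underside
- middle_tray: the middle one of up to three cream stoneware trays with dark rims (absent in some runs: None). 105 mm long (its x), 56 mm wide (y), 22 mm high; straight walls 8 mm thick, floor 8 mm thick, so inside 89 x 40 mm and 14 mm deep. Origin: centre of its underside; z up. It weighs about 189 g. It starts on the table
- middle_mark (a point): centre of the round 14 mm sticker on the floor of the middle tray (its test point), 24.5 mm from the tray's centre towards its +x end, 8 mm above its underside
- long_tray: the long one of up to three cream stoneware trays with dark rims (absent in some runs: None). 135 mm long (its x), 56 mm wide (y), 22 mm high; straight walls 8 mm thick, floor 8 mm thick, so inside 119 x 40 mm and 14 mm deep. Origin: centre of its underside; z up. It weighs about 243 g. It starts on the table
- long_mark (a point): centre of the round 14 mm sticker on the floor of the long tray (its test point), 39.5 mm from the tray's centre towards its +x end, 8 mm above its underside
- plate: fixed aluminium suction plate lying on the table, 12 mm thick, 110 mm wide (x) and 460 mm long, from y = -310 to +150 mm of its frame; origin on the table. The three pads lie 100 mm apart along its y at x = 0. At its -y end are a 46 mm high manifold block on top (y -202 to -178), and a pipe 18 mm thick along y, its centre 40 mm above the table, with the brass valve at y = -250; z up
- pad0 (a point): centre of a flat round black suction pad, 24 mm across, flush with the plate's top, 12 mm above the table (the one nearest the valve)
- pad1 (a point): centre of a flat round black suction pad, 24 mm across, flush with the plate's top, 12 mm above the table (the middle one)
- pad2 (a point): centre of a flat round black suction pad, 24 mm across, flush with the plate's top, 12 mm above the table (the one farthest from the valve)
- valve (a joint): quarter-turn handle of the valve, which turns about a vertical axis between hard stops. 0 = shut, handle square across the pipe, pointing along the plate's -x (towards the robot); 1.57 rad = fully open, handle along the pipe, pointing along the plate's +y (towards the pads). It grows as the handle turns clockwise seen from above; needs about 0.15 N m and stays where it is left. It starts shut or a little off the stop
- valve_axis (a point): point on the vertical turning axis of the valve handle, at mid-height of the handle, 80 mm above the table; its axes are those of the plate
- valve_grip (a point): point on the handle's centre line 60 mm out from the turning axis, at its mid-height. The handle is a black bar 12 mm wide and 16 mm high (72 to 88 mm above the table) reaching 84 mm from the axis; its local -x points outward along the bar
- gauge: handheld thickness gauge, 160 g, kept upright: a grey box body 34 mm (x) by 44 mm (y) by 70 mm high with a steel foot 10 mm thick sticking 36 mm out of the middle of its underside. Origin: the very tip of the foot; z up; the body spans z = 36 to 106 mm
- gauge_tip (a point): the rounded tip (radius 5 mm) of the gauge's foot, its lowest point; same as the gauge's origin
- stand: fixed steel stand on the table: base 70 x 70 x 8 mm and two upright walls along its x, each 60 mm long and 12 mm thick, tops 50 mm above the table, 24 mm apart inside (y = -12 to 12). The gauge's body stands across the wall tops (its y along the stand's y) with the foot hanging between them. Origin on the table under its centre; z up
- stand_rest (a point): where the gauge's tip is when it stands centred in the stand: on the stand's axis, 14 mm above the table
- cone: grey ornamental cone, 90 mm across, 90 mm high; other ware, to be left alone. Origin: centre of its underside; z up
- mug: dark mug, 76 mm across, 90 mm high, handle on one side; other ware, to be left alone. Origin: centre of its underside; z up
- vase: dark round vase, 112 mm across, 105 mm high; other ware, to be left alone. Origin: centre of its underside; z up
- bottle_vase: cream bottle-shaped vase, 68 mm across, 105 mm high; other ware, to be left alone. Origin: centre of its underside; z up
Things that resemble listed ones, but are neither listed nor needed, are in the scene too. What is shaped like the long_tray but orange, red or turquoise is not meant.

How it is judged:
By the outcome, as a careful person would: the job done as asked, in the order asked, and still so for the second after the job is handed in, with the robot touching nothing.
Of short_tray, middle_tray, long_tray only 2 to 3 are there at a start; the rules pass over those that are not, and their reading is None.
At some moment in a run one of short_tray, middle_tray, long_tray may be knocked a few centimetres aside while the robot is not near it.
It also fails if it takes over 210 s, if anything falls off the work surface, if the arm or the gripper's body presses on something with over 40 N, if the wrist force passes 120 N, or if a joint passes its speed limit or range.

## Robot

A 6-joint arm with a two-finger parallel gripper is mounted at the origin on the work surface. World frame = base frame: x ahead of the robot, y to its left, z up, the work surface at z = 0. Lengths are in m, angles in rad, forces in N, time in s.
With the tool pointing down it reaches from about 0.375 to 0.9 m from the base axis. Payload 3.1 kg.
Tool frame: the origin (TCP) lies where the fingers leave the gripper's body, on its centre line; the fingertips stand 73 mm ahead of it and the grasp point (between the pads) lies 54 mm ahead of it; z points along the fingers, y is the line along which they close (so a half turn about z gives the same grasp; the last joint's range is limited). The gripper opens to 85 mm and grips with 20 to 120 N. Pads are 22 mm wide; open, the fingers measure 114 mm over their backs; the gripper's body (76 mm by 85 mm) begins 54 mm behind the grasp point. The pads swing forward as they close: fully open they stand 13 mm farther back than shut.
Start: joints at [1.02, 0.527, 1.433, -0, 1.181, -0.178], TCP at [0.228, 0.582, 0.304] pointing down, gripper open.
Joint ranges: [-3.08, 3.08], [-0.75, 2.2], [0.22, 2.44], [-1.43, 4.57], [0, 2.65], [-2.85, 2.85]. Speed limits (rad/s): [2.79, 2.79, 3.14, 3.14, 3.14, 3.14].

## Interface

Orientations are given as a unit quaternion [x, y, z, w].
In Python, from station import manip gives the robot as it stands.
- The arm moves only by the shell command python3 -m crank 'ROWS' [FORCE]. ROWS is JSON, a list of rows, each an object with "dp": the shift along the tool's x, y, z normalised to -1 to 1, where 1 is 50 cm, a list of three; "delta_rot": the turn, a rotation vector about the tool's x, y, z normalised to -1 to 1, where 1 is 2 pi rad, a list of three; "fingers": the opening, from -1 (shut) to 1 (fully open). A call has 1 to 12 rows; each row shifts and turns the commanded pose from where the row before left it, along the tool's axes as they then stand; what a row does not reach is not made up. A row lasts 1/12 s, in which the tool goes at most 41.7 mm and 7.16 degrees, less where a joint would pass 70% of its speed; a pose out of reach is approached as far as the arm can. A call with a number of a shift or a turn outside -1 to 1 is refused whole. A call with a gripper value outside its range is refused whole. The fingers move at their own pace and stop on an object; FORCE is the grip in N (left out, the last holds). Time passes only in rows, so rows that do not move let the fingers close. It gives the time, the measured TCP pose, the force, the opening and the grip force at its end, in the units of the state.
- manip.sense(): the state, without advancing time (a new reading comes with each control period).
- manip.snapshot(name): name is "scene" or "top" or "wrist"; returns (picture, depth): 384x512x3 uint8, red, green, blue; 384x512 float32, m along the optical axis (not along the pixel's ray), 0 where there is no reading.
- manip.camera_model(name): a dict with "fx", "fy", "cx", "cy" (pixels), "origin" and "attitude" of the camera in the world. Camera axes: x right, y up, looking along -z (the intrinsics and any distortion apply to the point x, -y, -z); pixel columns grow to the right and rows downward; lengths in m; the calibration is good to about 2 mm. A picture is of the moment at which its call begins: read the wrist's pose just before it. camera_model takes no time and is no camera call; for the wrist camera it gives the pose at the moment of the call.
- manip.sign_off(): hands the job in; it is judged then, once.
The state is a dict: "t": time; "q": joint angles; "qd": joint speeds; "tau": joint torques, N m; "tcp_pos": TCP position; "tool_rot": TCP orientation; "force": force on the tool from outside, world axes, zero at the start; "ft_torque": the same for the moment, N m; "finger_gap": opening from 0.0 (shut) to 1.0 (fully open); "gripper_force": force on a finger pad.
Only numpy, scipy, OpenCV 4.12 (cv2) and the standard library are available. Lean on these libraries where they do the work, as an engineer would, in place of code of your own. Each camera call takes 0.05 s, during which the arm holds its last target. There are 200 camera calls.

## Working session

There is one attempt and no reset: what is moved stays moved. The work goes in short steps, Python scripts to look and compute and a shell command to move; the robot and the scene stay as the last step left them, time stands still between calls to the robot, and variables do not carry over. Pictures are saved under pics/ and viewed, at most 14 in all, crops included, and the job is handed in when it is done.

```bash
ls; mkdir -p pics; cat > h.py <<'E'
import numpy as np, cv2
from station import manip
from scipy.spatial.transform import Rotation as R
def snap(n,f):
    m=manip.camera_model(n); p,d=manip.snapshot(n)
    cv2.imwrite('pics/'+f+'.png',p[:,:,::-1]); np.savez('pics/'+f+'.npz',p=p,d=d,**{k:np.array(v) for k,v in m.items() if k in('fx','fy','cx','cy','origin','attitude')})
    return m
def rot(a):
    a=np.array(a,float)
    return a if a.shape==(3,3) else R.from_quat(a).as_matrix()
def pts(f):
    z=np.load('pics/'+f+'.npz'); d=z['d']; v,u=np.mgrid[:d.shape[0],:d.shape[1]]
    c=np.stack([(u-z['cx'])/z['fx']*d,-(v-z['cy'])/z['fy']*d,-d],-1)
    return c@rot(z['attitude']).T+z['origin'],z['p'],d
E
python3 - <<'E'
from h import *
print(manip.sense())
for n in('top','scene'):
    m=snap(n,n+'0'); print(n,m)
E
```

```text
pics
{'t': 0.0, 'q': array([ 1.01950228e+00,  5.28428489e-01,  1.43391064e+00,  9.20400137e-06,
        1.18140556e+00, -1.78507263e-01]), 'qd': array([ 0.00014194, -0.00065832,  0.00107451,  0.0008131 , -0.00133804,
        0.00010517]), 'tau': array([-4.40815038e-04, -4.42350376e+01, -1.78019732e+01, -2.83619374e-04,
        8.39089626e-03, -1.10976777e-05]), 'tcp_pos': array([0.22730605, 0.58159182, 0.30295395]), 'tool_rot': array([ 1.85317586e-01,  9.82678093e-01, -1.00365228e-03, -3.87958973e-04]), 'force': array([ 0.01898827,  0.50783493, -0.01582155]), 'ft_torque': array([-0.02116586,  0.0155976 , -0.05874214]), 'gripper_force': 0.0, 'finger_gap': 0.9997219909436942}
top {'fx': 380.22012510704553, 'fy': 380.22012510704553, 'cx': 255.2669532359835, 'cy': 188.1493705577002, 'origin': array([0.33654651, 0.02926553, 1.28102076]), 'attitude': array([ 0.06978556, -0.07117169, -0.69562887,  0.71145277])}
scene {'fx': 359.79721999121534, 'fy': 359.79721999121534, 'cx': 258.3271805865559, 'cy': 186.63221308927666, 'origin': array([ 1.18314934, -0.48359221,  0.7504712 ]), 'attitude': array([0.38450743, 0.17507771, 0.39273219, 0.81686184])}
```

```bash
python3 -c "
import cv2
a=cv2.imread('pics/top0.png');cv2.imwrite('pics/top0b.png',cv2.resize(a,(800,600),interpolation=cv2.INTER_CUBIC))"
```

```text
(no output)
```

View pics/top0b.png

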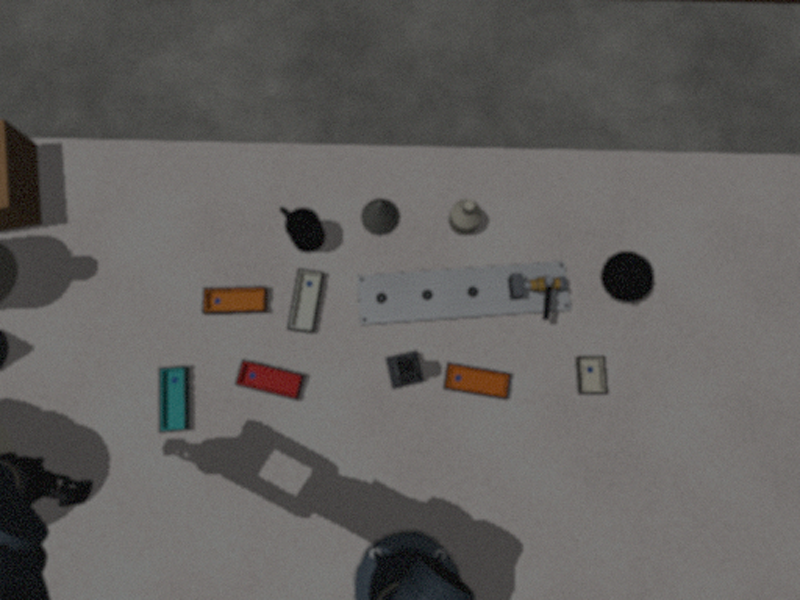

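View pics/scene0.png

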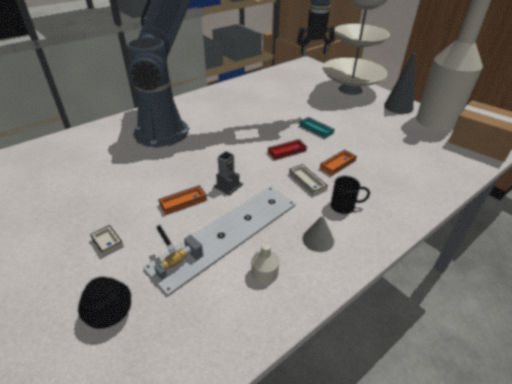

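The top view (800x600) shows the long/middle cream tray at (307,300), the short tray at (592,375), pads at (381,298), (427,295), (473,292), the valve at about (547,285) and the gauge on its stand at (406,370).

```bash
cat >> h.py <<'E'
def plane(f,u,v,z):
    a=np.load('pics/'+f+'.npz'); r=rot(a['attitude'])@np.array([(u-a['cx'])/a['fx'],-(v-a['cy'])/a['fy'],-1]); o=a['origin']
    return o+r*(z-o[2])/r[2]
E
python3 - <<'E'
from h import *
P,p,d=pts('top0'); s=.64
for n,u,v,z in [('trayA',307,300,.022),('trayB',592,375,.022),('p2',381,298,.012),('p1',427,295,.012),('p0',473,292,.012),('table',400,460,0)]:
    print(n,plane('top0',u*s,v*s,z).round(4), 'depth pt',P[int(v*s),int(u*s)].round(4))
def blob(u0,u1,v0,v1,z0,z1,name):
    w=P[int(v0*s):int(v1*s),int(u0*s):int(u1*s)].reshape(-1,3); w=w[(w[:,2]>z0)&(w[:,2]<z1)]
    r=cv2.minAreaRect((w[:,:2]*1000).astype(np.float32)); print(name,len(w),r,np.median(w,0).round(4))
blob(275,335,260,340,.012,.04,'A'); blob(570,615,345,405,.012,.04,'B')
blob(385,430,345,395,.09,.2,'gauge'); blob(510,580,260,330,.065,.1,'handle'); blob(350,500,250,335,.006,.03,'plate')
E
```

```text
trayA [0.5736 0.2274 0.022 ] depth pt [0.5758 0.2309 0.0099]
trayB [ 0.4266 -0.3811  0.022 ] depth pt [ 0.4279 -0.3847  0.0018]
p2 [0.5836 0.0683 0.012 ] depth pt [0.5856 0.0711 0.0138]
p1 [ 0.5925 -0.0317  0.012 ] depth pt [ 0.5949 -0.0307  0.0138]
p0 [ 0.6015 -0.132   0.012 ] depth pt [ 0.6049 -0.1298  0.0099]
table [0.2432 0.0195 0.    ] depth pt [ 0.2444  0.0195 -0.0021]
A 320 ((573.9540405273438, 231.63108825683594), (56.774166107177734, 135.54811096191406), 83.13934326171875) [0.574  0.232  0.0213]
B 234 ((427.1086730957031, -381.91839599609375), (80.09113311767578, 58.13639450073242), 2.356851100921631) [ 0.4263 -0.3805  0.0209]
gauge 168 ((427.3429870605469, 12.581743240356445), (34.372314453125, 44.09781265258789), 14.687620162963867) [0.4263 0.0123 0.1205]
handle 126 ((580.9484252929688, -275.9998779296875), (14.482491493225098, 95.73640441894531), 84.6507568359375) [ 0.5794 -0.2748  0.0861]
plate 2851 ((599.4329223632812, -35.03205871582031), (166.63955688476562, 316.13238525390625), 3.784632682800293) [ 0.5927 -0.0348  0.0117]
```

Trays present: long at (0.574, 0.232), whose 135.5 mm length fits, and short at (0.427, -0.382), 80 mm. The middle tray is absent. I'll move above the long tray and look from near.

```bash
cat >> h.py <<'E'
def plan(x,y,z,yaw=None):
    """yaw: wanted direction of tool y (deg, mod 180). prints turn then shift (after the turn), TCP target"""
    s=manip.sense(); M=R.from_quat(s['tool_rot']).as_matrix(); ty=np.degrees(np.arctan2(M[1,1],M[0,1]))
    t=0
    if yaw is not None: t=(yaw-ty+90)%180-90
    M2=R.from_rotvec([0,0,np.radians(t)]).as_matrix()@M
    dp=M2.T@(np.array([x,y,z])-s['tcp_pos'])
    print('t %.2f'%s['t'],'tcp',s['tcp_pos'].round(4),'tooly',ty.round(2),'q6 %.2f'%s['q'][5],'gap %.3f'%s['finger_gap'],'F',s['force'].round(1))
    print(' turn %.2fdeg rotz %.5f'%(t,-t/360),' dp',(dp/.5).round(4),'rows>=%.1f'%(np.linalg.norm(dp)/.04))
E
python3 -c "
from h import *
plan(.50,.2316,.30,83.1)"
```

```text
t 0.10 tcp [0.2274 0.5817 0.303 ] tooly 68.64 q6 -0.18 gap 0.999 F [-0.3 -0.3  0.4]
 turn 14.46deg rotz -0.04017  dp [-0.6255 -0.6295  0.007 ] rows>=11.1
```

```bash
python3 -m crank '[{"dp":[0,0,0],"delta_rot":[0,0,-0.0134],"fingers":1},{"dp":[0,0,0],"delta_rot":[0,0,-0.0134],"fingers":1},{"dp":[0,0,0],"delta_rot":[0,0,-0.0134],"fingers":1}]' 60 && python3 -m crank '[{"dp":[-0.052,-0.0525,0],"delta_rot":[0,0,0],"fingers":1},{"dp":[-0.052,-0.0525,0],"delta_rot":[0,0,0],"fingers":1},{"dp":[-0.052,-0.0525,0],"delta_rot":[0,0,0],"fingers":1},{"dp":[-0.052,-0.0525,0],"delta_rot":[0,0,0],"fingers":1},{"dp":[-0.052,-0.0525,0],"delta_rot":[0,0,0],"fingers":1},{"dp":[-0.052,-0.0525,0],"delta_rot":[0,0,0],"fingers":1},{"dp":[-0.052,-0.0525,0],"delta_rot":[0,0,0],"fingers":1},{"dp":[-0.052,-0.0525,0],"delta_rot":[0,0,0],"fingers":1},{"dp":[-0.052,-0.0525,0],"delta_rot":[0,0,0],"fingers":1},{"dp":[-0.052,-0.0525,0],"delta_rot":[0,0,0],"fingers":1},{"dp":[-0.052,-0.0525,0],"delta_rot":[0,0,0],"fingers":1},{"dp":[-0.052,-0.0525,0],"delta_rot":[0,0,0],"fingers":1}]' && python3 - <<'E'
from h import *
plan(.574,.2316,.25,83.1); print(snap('wrist','w1'))
E
```

```text
t: 0.35
tcp_pos: [0.2274, 0.5818, 0.3033]
tool_rot: [0.058, 0.998, -0.001, -0.0]
force: [0.6, 0.6, 0.4]
finger_gap: 0.997
gripper_force: 0.0
t: 1.35
tcp_pos: [0.5002, 0.2302, 0.3036]
tool_rot: [0.06, 0.998, -0.0, -0.0]
force: [0.0, 0.3, -0.1]
finger_gap: 0.996
gripper_force: 0.0
t 1.35 tcp [0.5002 0.2302 0.3036] tooly 83.1 q6 -1.22 gap 0.996 F [ 0.   0.3 -0.1]
 turn -0.00deg rotz 0.00001  dp [-0.1464  0.0205  0.1071] rows>=2.3
{'fx': 269.94555646464534, 'fy': 269.94555646464534, 'cx': 255.15774574663635, 'cy': 188.8488658799993, 'origin': array([0.42513813, 0.24139672, 0.37343688]), 'attitude': array([-0.11301233, -0.10014667,  0.65571431,  0.73975509])}
```

View pics/w1.png

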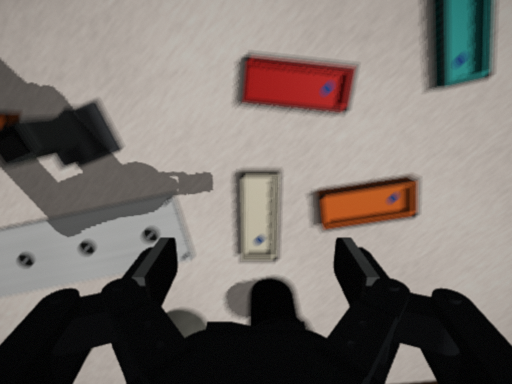

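The wrist view shows the long tray at about (259,215) with its sticker at (259,240), on the far (+x) end, the pads at (25,260), (87,247), (150,234), and the gauge's stand at the left.

```bash
cat >> h.py <<'E'
def blob(f,u0,u1,v0,v1,z0,z1,name=''):
    P=pts(f)[0]; w=P[v0:v1,u0:u1].reshape(-1,3); w=w[(w[:,2]>z0)&(w[:,2]<z1)]
    r=cv2.minAreaRect((w[:,:2]*1000).astype(np.float32)); print(name,len(w),np.round(r[0],1),np.round(r[1],1),round(r[2],2),np.median(w,0).round(4))
    return w
E
python3 - <<'E'
from h import *
blob('w1',228,292,160,272,.014,.03,'A')
print(plane('w1',259,240,.008))
for u,v in((25,260),(87,247),(150,234)): print(plane('w1',u,v,.012).round(4))
E
```

```text
A 1506 [576.  233.5] [ 56.7 135.7] 83.1 [0.5697 0.2335 0.0218]
[0.61954144 0.22371574 0.008     ]
[ 0.6083 -0.1352  0.012 ]
[ 0.598  -0.0343  0.012 ]
[0.5882 0.0649 0.012 ]
```

```bash
python3 -m crank '[{"dp":[-0.037,0.0056,0],"delta_rot":[0,0,0],"fingers":1},{"dp":[-0.037,0.0056,0],"delta_rot":[0,0,0],"fingers":1},{"dp":[-0.037,0.0056,0],"delta_rot":[0,0,0],"fingers":1},{"dp":[-0.037,0.0056,0],"delta_rot":[0,0,0],"fingers":1},{"dp":[0,0,0.06],"delta_rot":[0,0,0],"fingers":1},{"dp":[0,0,0.06],"delta_rot":[0,0,0],"fingers":1},{"dp":[0,0,0.06],"delta_rot":[0,0,0],"fingers":1},{"dp":[0,0,0.06],"delta_rot":[0,0,0],"fingers":1},{"dp":[0,0,0.06],"delta_rot":[0,0,0],"fingers":1}]' && python3 - <<'E'
from h import *
snap('wrist','w2'); plan(.575,.2325,.076)
P,p,d=pts('w2'); cv2.imwrite('pics/w2b.png',cv2.resize(p[:,:,::-1],(768,576)))
E
```

```text
t: 2.15
tcp_pos: [0.574, 0.2343, 0.1523]
tool_rot: [0.06, 0.998, -0.0, -0.0]
force: [0.4, 0.4, -0.0]
finger_gap: 1.001
gripper_force: 0.0
t 2.20 tcp [0.5706 0.2334 0.1461] tooly 83.1 q6 -1.24 gap 1.001 F [-0.7 -0.2 -2.5]
 turn 0.00deg rotz 0.00000  dp [-0.0105 -0.0002  0.1401] rows>=1.8
```

View pics/w2b.png

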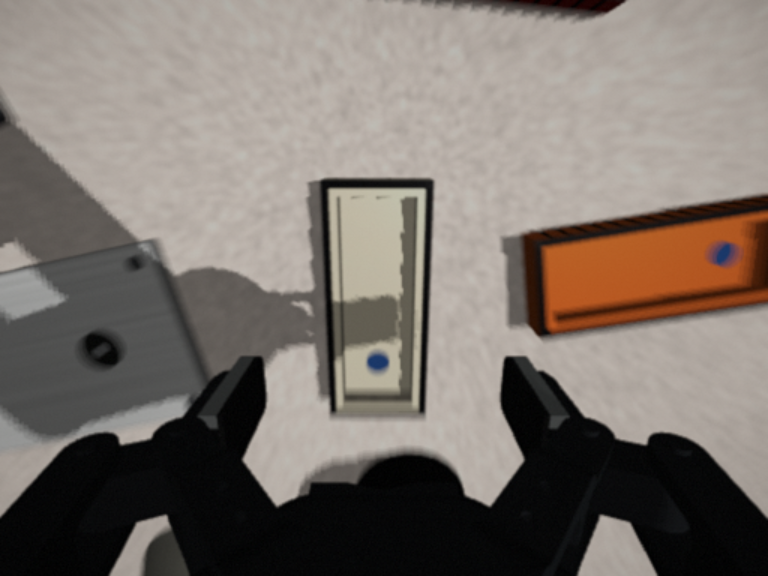

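The tray sits between the fingers: ends at (378,183) and (378,412), sticker at (377,362). The orange decoy at (535,280) is clear of them.

```bash
python3 -c "
from h import *
w=blob('w2',200,300,110,280,.014,.03,'A'); print(plane('w2',377/1.5,362/1.5,.008), plane('w2',100/1.5,350/1.5,.012))"
python3 -m crank '[{"dp":[0,0,0.034],"delta_rot":[0,0,0],"fingers":1},{"dp":[0,0,0.034],"delta_rot":[0,0,0],"fingers":1},{"dp":[0,0,0.034],"delta_rot":[0,0,0],"fingers":1},{"dp":[0,0,0.02],"delta_rot":[0,0,0],"fingers":1},{"dp":[0,0,0],"delta_rot":[0,0,0],"fingers":1},{"dp":[0,0,0],"delta_rot":[0,0,0],"fingers":1}]' ; python3 -c "
from h import *
plan(.576,.2332,.076,83.1)"
```

```text
A 4745 [576.1 233.2] [ 56.5 135.3] 83.08 [0.5661 0.2329 0.0218]
[0.61337839 0.22820184 0.008     ] [0.58457467 0.07182795 0.012     ]
t: 2.7
tcp_pos: [0.5743, 0.2343, 0.093]
tool_rot: [0.06, 0.998, -0.0, -0.0]
force: [0.4, 0.5, -0.8]
finger_gap: 1.002
gripper_force: 0.0
t 2.70 tcp [0.5743 0.2343 0.093 ] tooly 83.12 q6 -1.24 gap 1.002 F [ 0.4  0.5 -0.8]
 turn -0.02deg rotz 0.00005  dp [-0.0037 -0.0017  0.034 ] rows>=0.4
```

```bash
python3 -m crank '[{"dp":[-0.0037,-0.0017,0.014],"delta_rot":[0,0,0],"fingers":1},{"dp":[0,0,0.014],"delta_rot":[0,0,0],"fingers":1},{"dp":[0,0,0.006],"delta_rot":[0,0,0],"fingers":1},{"dp":[0,0,0],"delta_rot":[0,0,0],"fingers":-1},{"dp":[0,0,0],"delta_rot":[0,0,0],"fingers":-1},{"dp":[0,0,0],"delta_rot":[0,0,0],"fingers":-1},{"dp":[0,0,0],"delta_rot":[0,0,0],"fingers":-1},{"dp":[0,0,0],"delta_rot":[0,0,0],"fingers":-1},{"dp":[0,0,0],"delta_rot":[0,0,0],"fingers":-1},{"dp":[0,0,0],"delta_rot":[0,0,0],"fingers":-1},{"dp":[0,0,0],"delta_rot":[0,0,0],"fingers":-1},{"dp":[0,0,0],"delta_rot":[0,0,0],"fingers":-1}]' 50
```

```text
t: 3.7
tcp_pos: [0.5764, 0.2331, 0.0764]
tool_rot: [0.06, 0.998, 0.0, 0.0]
force: [-0.8, -0.6, 4.5]
finger_gap: 0.644
gripper_force: 56.1
```

```bash
python3 -m crank '[{"dp":[0,0,-0.03],"delta_rot":[0,0,0],"fingers":-1},{"dp":[0,0,-0.04],"delta_rot":[0,0,0],"fingers":-1},{"dp":[0,0,-0.04],"delta_rot":[0,0,0],"fingers":-1},{"dp":[0,0,-0.04],"delta_rot":[0,0,0],"fingers":-1},{"dp":[0,0,-0.03],"delta_rot":[0,0,0],"fingers":-1},{"dp":[0,0,0],"delta_rot":[0,0,0],"fingers":-1}]'; python3 - <<'E'
from h import *
def pad(f,g,w):
    a=np.load('pics/'+f+'.npz'); p=a['p'].astype(float).sum(2)
    for u,v in g:
        c=p[v-w:v+w+1,u-w:u+w+1]; k=np.clip(np.percentile(c,60)*.75-c,0,None); V,U=np.mgrid[v-w:v+w+1,u-w:u+w+1]
        uu,vv=(k*U).sum()/k.sum(),(k*V).sum()/k.sum(); print(f,uu.round(1),vv.round(1),plane(f,uu,vv,.012).round(4))
pad('top0',[(244,191),(273,189),(303,187)],6)
pad('w1',[(25,260),(87,247),(150,234)],13)
pad('w2',[(67,233)],20)
print(manip.sense()['tcp_pos'],manip.sense()['finger_gap'],manip.sense()['force'])
E
```

```text
t: 4.2
tcp_pos: [0.5773, 0.2336, 0.1681]
tool_rot: [0.06, 0.998, 0.001, 0.002]
force: [0.6, -0.4, -2.4]
finger_gap: 0.638
gripper_force: 55.3
top0 243.7 190.3 [0.585  0.0688 0.012 ]
top0 273.0 188.3 [ 0.5943 -0.0308  0.012 ]
top0 302.2 186.3 [ 0.6035 -0.1301  0.012 ]
w1 25.4 259.8 [ 0.608  -0.1346  0.012 ]
w1 86.6 247.4 [ 0.5986 -0.0351  0.012 ]
w1 153.5 238.0 [0.5953 0.0684 0.012 ]
w2 67.2 232.7 [0.584  0.0725 0.012 ]
[0.57727401 0.23356574 0.16805114] 0.6382300595636768 [ 0.64499245 -0.44943725 -2.44794341]
```

```bash
python3 -c "
from h import *
plan(.587,.0704,.168,95.3)"
```

```text
t 4.20 tcp [0.5773 0.2336 0.1681] tooly 83.12 q6 -1.25 gap 0.638 F [ 0.6 -0.4 -2.4]
 turn 12.18deg rotz -0.03385  dp [ 0.0108 -0.3267 -0.0005] rows>=4.1
```

```bash
python3 -m crank '[{"dp":[0,0,0],"delta_rot":[0,0,-0.0113],"fingers":-1},{"dp":[0,0,0],"delta_rot":[0,0,-0.0113],"fingers":-1},{"dp":[0,0,0],"delta_rot":[0,0,-0.0113],"fingers":-1},{"dp":[0.0015,-0.0365,0],"delta_rot":[0,0,0],"fingers":-1},{"dp":[0.0015,-0.0465,0],"delta_rot":[0,0,0],"fingers":-1},{"dp":[0.0015,-0.0465,0],"delta_rot":[0,0,0],"fingers":-1},{"dp":[0.0015,-0.0465,0],"delta_rot":[0,0,0],"fingers":-1},{"dp":[0.0015,-0.0465,0],"delta_rot":[0,0,0],"fingers":-1},{"dp":[0.0015,-0.0465,0],"delta_rot":[0,0,0],"fingers":-1},{"dp":[0.001,-0.0465,0],"delta_rot":[0,0,0],"fingers":-1},{"dp":[0,0,0],"delta_rot":[0,0,0],"fingers":-1},{"dp":[0,0,0],"delta_rot":[0,0,0],"fingers":-1}]'; python3 - <<'E'
from h import *
plan(.587,.0704,.0895,95.3)
snap('wrist','w3')
def pad(f,g,w):
    a=np.load('pics/'+f+'.npz'); p=a['p'].astype(float).sum(2); cv2.imwrite('pics/w3b.png',cv2.resize(a['p'][:,:,::-1],(768,576)))
E
```

```text
t: 5.2
tcp_pos: [0.5851, 0.0743, 0.1642]
tool_rot: [-0.045, 0.999, 0.0, -0.001]
force: [-0.6, 0.8, -3.5]
finger_gap: 0.639
gripper_force: 55.2
t 5.20 tcp [0.5851 0.0743 0.1642] tooly 95.15 q6 -1.72 gap 0.639 F [-0.6  0.8 -3.5]
 turn 0.15deg rotz -0.00042  dp [-0.0035 -0.0083  0.1493] rows>=1.9
```

View pics/w3.png

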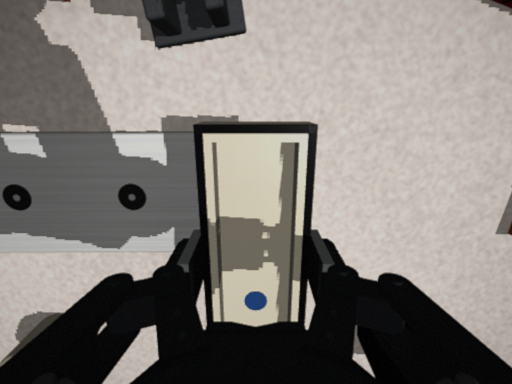

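Pads 0 and 1 are clear at (17,197) and (132,197). I'll locate them from here and extrapolate to pad 2.

```bash
cat >> h.py <<'E'
def pad(f,u,v,w):
    a=np.load('pics/'+f+'.npz'); p=a['p'].astype(float).sum(2)
    u0=max(u-w,0); c=p[v-w:v+w+1,u0:u+w+1]; k=(c<140); V,U=np.mgrid[v-w:v+w+1,u0:u+w+1]
    uu,vv=(U[k].min()+U[k].max())/2,(V[k].min()+V[k].max())/2; q=plane(f,uu,vv,.012); print(f,uu,vv,k.sum(),q.round(4)); return q
E
python3 - <<'E'
from h import *
a=pad('w3',17,197,16);b=pad('w3',132,197,16); print(np.linalg.norm(a-b),np.degrees(np.arctan2(*-(b-a)[:2])), 2*b-a)
E
```

```text
w3 16.5 197.0 521 [ 0.6046 -0.1301  0.012 ]
w3 131.5 196.5 509 [ 0.5952 -0.0306  0.012 ]
0.09998307607912434 174.60253910923913 [0.58580476 0.06894284 0.012     ]
```

```bash
python3 -m crank '[{"dp":[-0.002,-0.0108,0.03],"delta_rot":[0,0,-0.0005],"fingers":-1},{"dp":[0,0,0.04],"delta_rot":[0,0,0],"fingers":-1},{"dp":[0,0,0.04],"delta_rot":[0,0,0],"fingers":-1},{"dp":[0,0,0.02],"delta_rot":[0,0,0],"fingers":-1},{"dp":[0,0,0],"delta_rot":[0,0,0],"fingers":-1},{"dp":[0,0,0],"delta_rot":[0,0,0],"fingers":-1}]'; python3 - <<'E'
from h import *
plan(.586,.069,.0892,95.4)
E
```

```text
t: 5.75
tcp_pos: [0.5867, 0.0712, 0.1002]
tool_rot: [-0.049, 0.999, 0.0, -0.001]
force: [-0.4, 0.5, -2.5]
finger_gap: 0.641
gripper_force: 55.1
t 5.75 tcp [0.5867 0.0712 0.1002] tooly 95.56 q6 -1.74 gap 0.641 F [-0.4  0.5 -2.5]
 turn -0.16deg rotz 0.00044  dp [ 0.0018 -0.0042  0.0219] rows>=0.3
```

```bash
python3 -m crank '[{"dp":[0.0015,-0.0042,0.012],"delta_rot":[0,0,0],"fingers":-1},{"dp":[0,0,0.006],"delta_rot":[0,0,0],"fingers":-1},{"dp":[0,0,0.004],"delta_rot":[0,0,0],"fingers":-1},{"dp":[0,0,0],"delta_rot":[0,0,0],"fingers":-1},{"dp":[0,0,0],"delta_rot":[0,0,0],"fingers":-1}]'; python3 - <<'E'
from h import *
plan(.586,.069,.0885,95.4)
E
```

```text
t: 6.17
tcp_pos: [0.5868, 0.068, 0.0902]
tool_rot: [-0.048, 0.999, -0.0, 0.0]
force: [0.0, 0.2, -3.9]
finger_gap: 0.64
gripper_force: 55.2
t 6.17 tcp [0.5868 0.068  0.0902] tooly 95.49 q6 -1.74 gap 0.640 F [ 0.   0.2 -3.9]
 turn -0.09deg rotz 0.00025  dp [0.0015 0.0021 0.0034] rows>=0.1
```

```bash
python3 -m crank '[{"dp":[0.0015,0.002,0.0025],"delta_rot":[0,0,0],"fingers":-1},{"dp":[0,0,0.001],"delta_rot":[0,0,0],"fingers":-1},{"dp":[0,0,0],"delta_rot":[0,0,0],"fingers":1},{"dp":[0,0,0],"delta_rot":[0,0,0],"fingers":1},{"dp":[0,0,0],"delta_rot":[0,0,0],"fingers":1},{"dp":[0,0,0],"delta_rot":[0,0,0],"fingers":1},{"dp":[0,0,0],"delta_rot":[0,0,0],"fingers":1},{"dp":[0,0,-0.04],"delta_rot":[0,0,0],"fingers":1},{"dp":[0,0,-0.06],"delta_rot":[0,0,0],"fingers":1},{"dp":[0,0,-0.06],"delta_rot":[0,0,0],"fingers":1},{"dp":[0,0,-0.06],"delta_rot":[0,0,0],"fingers":1},{"dp":[0,0,0],"delta_rot":[0,0,0],"fingers":1}]'; python3 - <<'E'
from h import *
snap('wrist','w4')
w=blob('w4',190,330,100,330,.026,.042,'A')
plan(.41,-.38,.2,92.4)
E
```

```text
t: 7.17
tcp_pos: [0.5891, 0.069, 0.2041]
tool_rot: [-0.048, 0.999, -0.001, 0.006]
force: [1.0, -0.0, 0.5]
finger_gap: 0.997
gripper_force: 0.0
A 3869 [635.7  74.5] [236.4  60.1] 3.6 [0.5852 0.073  0.0338]
t 7.22 tcp [0.5879 0.069  0.2017] tooly 95.5 q6 -1.74 gap 1.000 F [ 0.  -0.1 -0. ]
 turn -3.10deg rotz 0.00862  dp [ 0.3931 -0.8822  0.0015] rows>=12.1
```

```bash
python3 -m crank '[{"dp":[0.028,-0.063,0],"delta_rot":[0,0,0.0086],"fingers":1},{"dp":[0.028,-0.063,0],"delta_rot":[0,0,0],"fingers":1},{"dp":[0.028,-0.063,0],"delta_rot":[0,0,0],"fingers":1},{"dp":[0.028,-0.063,0],"delta_rot":[0,0,0],"fingers":1},{"dp":[0.028,-0.063,0],"delta_rot":[0,0,0],"fingers":1},{"dp":[0.028,-0.063,0],"delta_rot":[0,0,0],"fingers":1},{"dp":[0.028,-0.063,0],"delta_rot":[0,0,0],"fingers":1},{"dp":[0.028,-0.063,0],"delta_rot":[0,0,0],"fingers":1},{"dp":[0.028,-0.063,0],"delta_rot":[0,0,0],"fingers":1},{"dp":[0.028,-0.063,0],"delta_rot":[0,0,0],"fingers":1},{"dp":[0.028,-0.063,0],"delta_rot":[0,0,0],"fingers":1},{"dp":[0.028,-0.063,0],"delta_rot":[0,0,0],"fingers":1}]'; python3 -m crank '[{"dp":[0.028,-0.063,0],"delta_rot":[0,0,0],"fingers":1},{"dp":[0.028,-0.063,0],"delta_rot":[0,0,0],"fingers":1},{"dp":[0,0,0],"delta_rot":[0,0,0],"fingers":1},{"dp":[0,0,0],"delta_rot":[0,0,0],"fingers":1},{"dp":[0,0,0],"delta_rot":[0,0,0],"fingers":1}]'; python3 - <<'E'
from h import *
snap('wrist','w5'); snap('top','top1')
P,p,d=pts('top1'); s=.64
for n,b,z in (('long@pad2',(360,410,245,345),(.026,.045)),('short',(570,615,345,405),(.012,.04))):
    blob('top1',*[int(k*s) for k in b],*z,n)
plan(.427,-.382,.15,92.4)
E
```

```text
t: 8.22
tcp_pos: [0.4341, -0.3172, 0.1969]
tool_rot: [-0.021, 1.0, 0.001, -0.001]
force: [1.7, -0.0, 0.4]
finger_gap: 0.999
gripper_force: 0.0
t: 8.63
tcp_pos: [0.4096, -0.3795, 0.197]
tool_rot: [-0.021, 1.0, 0.001, -0.001]
force: [0.1, 0.0, 0.1]
finger_gap: 1.003
gripper_force: 0.0
long@pad2 267 [583.9  70.2] [136.2  56.1] 5.59 [0.5842 0.0689 0.0338]
short 0 [0. 0.] [0. 0.] 0.0 [nan nan nan]
t 8.73 tcp [ 0.4102 -0.3787  0.1975] tooly 92.47 q6 -2.56 gap 0.998 F [-0.5  0.1 -0.4]
 turn -0.07deg rotz 0.00020  dp [-0.0333 -0.0083  0.0949] rows>=1.3
  return _methods._mean(a, axis=axis, dtype=dtype,
  ret = um.true_divide(
```

View pics/w5.png

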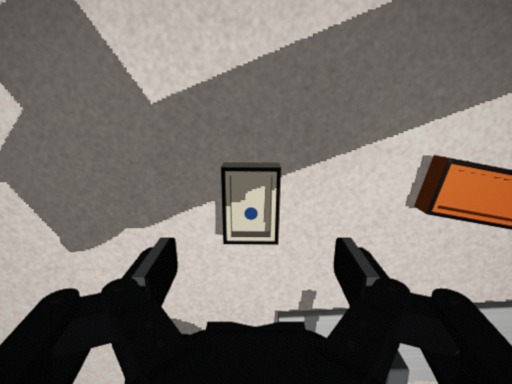

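The short tray is at (251,203), with its sticker at (251,213) towards its +x end.

```bash
python3 - <<'E'
from h import *
blob('w5',205,295,150,255,.014,.03,'S'); print(plane('w5',251,213,.008))
E
```

```text
S 2217 [ 428.6 -380.7] [80.3 56.1] 1.96 [ 0.4249 -0.381   0.0217]
[ 0.44110254 -0.37994423  0.008     ]
```

```bash
python3 -m crank '[{"dp":[-0.0365,-0.0055,0],"delta_rot":[0,0,0.0014],"fingers":1},{"dp":[0,0,0.05],"delta_rot":[0,0,0],"fingers":1},{"dp":[0,0,0.05],"delta_rot":[0,0,0],"fingers":1},{"dp":[0,0,0.04],"delta_rot":[0,0,0],"fingers":1},{"dp":[0,0,0.03],"delta_rot":[0,0,0],"fingers":1},{"dp":[0,0,0],"delta_rot":[0,0,0],"fingers":1},{"dp":[0,0,0],"delta_rot":[0,0,0],"fingers":1}]'; python3 -c "
from h import *
plan(.4286,-.3807,.0768,92)"
```

```text
t: 9.32
tcp_pos: [0.4288, -0.3807, 0.1125]
tool_rot: [-0.018, 1.0, 0.001, -0.001]
force: [-0.1, -0.2, 0.6]
finger_gap: 1.002
gripper_force: 0.0
t 9.32 tcp [ 0.4288 -0.3807  0.1125] tooly 92.01 q6 -2.53 gap 1.002 F [-0.1 -0.2  0.6]
 turn -0.01deg rotz 0.00001  dp [ 0.0003 -0.0001  0.0714] rows>=0.9
```

```bash
python3 -m crank '[{"dp":[0,0,0.03],"delta_rot":[0,0,0],"fingers":1},{"dp":[0,0,0.028],"delta_rot":[0,0,0],"fingers":1},{"dp":[0,0,0.013],"delta_rot":[0,0,0],"fingers":1},{"dp":[0,0,0],"delta_rot":[0,0,0],"fingers":-1},{"dp":[0,0,0],"delta_rot":[0,0,0],"fingers":-1},{"dp":[0,0,0],"delta_rot":[0,0,0],"fingers":-1},{"dp":[0,0,0],"delta_rot":[0,0,0],"fingers":-1},{"dp":[0,0,0],"delta_rot":[0,0,0],"fingers":-1},{"dp":[0,0,0],"delta_rot":[0,0,0],"fingers":-1},{"dp":[0,0,0],"delta_rot":[0,0,0],"fingers":-1},{"dp":[0,0,0],"delta_rot":[0,0,0],"fingers":-1},{"dp":[0,0,0],"delta_rot":[0,0,0],"fingers":-1}]' 50;  python3 -m crank '[{"dp":[0,0,-0.03],"delta_rot":[0,0,0],"fingers":-1},{"dp":[0,0,-0.04],"delta_rot":[0,0,0],"fingers":-1},{"dp":[0,0,-0.06],"delta_rot":[0,0,0],"fingers":-1},{"dp":[0,0,-0.06],"delta_rot":[0,0,0],"fingers":-1},{"dp":[0,0,-0.06],"delta_rot":[0,0,0],"fingers":-1},{"dp":[0,0,-0.06],"delta_rot":[0,0,0],"fingers":-1},{"dp":[0,0,0],"delta_rot":[0,0,0],"fingers":-1},{"dp":[0,0,0],"delta_rot":[0,0,0],"fingers":-1}]'; python3 -c "
from h import *
plan(.605,-.130,.22,95.4)"
```

```text
t: 10.32
tcp_pos: [0.4292, -0.3829, 0.079]
tool_rot: [-0.017, 1.0, -0.001, 0.001]
force: [0.8, 1.7, 6.6]
finger_gap: 0.634
gripper_force: 54.7
t: 10.98
tcp_pos: [0.429, -0.383, 0.2345]
tool_rot: [-0.017, 1.0, -0.002, 0.001]
force: [-0.7, 1.1, -3.0]
finger_gap: 0.64
gripper_force: 53.9
t 10.98 tcp [ 0.429  -0.383   0.2345] tooly 91.9 q6 -2.53 gap 0.640 F [-0.7  1.1 -3. ]
 turn 3.50deg rotz -0.00973  dp [-0.398   0.4706  0.0282] rows>=7.7
```

```bash
python3 -m crank '[{"dp":[-0.0398,0.047,0],"delta_rot":[0,0,-0.0097],"fingers":-1},{"dp":[-0.0398,0.047,0],"delta_rot":[0,0,0],"fingers":-1},{"dp":[-0.0398,0.047,0],"delta_rot":[0,0,0],"fingers":-1},{"dp":[-0.0398,0.047,0],"delta_rot":[0,0,0],"fingers":-1},{"dp":[-0.0398,0.047,0],"delta_rot":[0,0,0],"fingers":-1},{"dp":[-0.0398,0.047,0],"delta_rot":[0,0,0],"fingers":-1},{"dp":[-0.0398,0.047,0],"delta_rot":[0,0,0],"fingers":-1},{"dp":[-0.0398,0.047,0],"delta_rot":[0,0,0],"fingers":-1},{"dp":[-0.0398,0.047,0],"delta_rot":[0,0,0],"fingers":-1},{"dp":[-0.0398,0.047,0],"delta_rot":[0,0,0],"fingers":-1},{"dp":[0,0,0],"delta_rot":[0,0,0],"fingers":-1},{"dp":[0,0,0],"delta_rot":[0,0,0],"fingers":-1}]'; python3 - <<'E'
from h import *
plan(.605,-.130,.115,95.4)
E
```

```text
t: 11.98
tcp_pos: [0.6056, -0.1288, 0.2302]
tool_rot: [-0.049, 0.999, 0.001, -0.002]
force: [-0.7, -0.3, -2.2]
finger_gap: 0.637
gripper_force: 53.9
t 11.98 tcp [ 0.6056 -0.1288  0.2302] tooly 95.58 q6 -2.06 gap 0.637 F [-0.7 -0.3 -2.2]
 turn -0.18deg rotz 0.00051  dp [ 0.0006 -0.0027  0.2304] rows>=2.9
```

```bash
python3 -m crank '[{"dp":[0,-0.002,0.05],"delta_rot":[0,0,0.0004],"fingers":-1},{"dp":[0,0,0.06],"delta_rot":[0,0,0],"fingers":-1},{"dp":[0,0,0.06],"delta_rot":[0,0,0],"fingers":-1},{"dp":[0,0,0.04],"delta_rot":[0,0,0],"fingers":-1},{"dp":[0,0,0.02],"delta_rot":[0,0,0],"fingers":-1},{"dp":[0,0,0],"delta_rot":[0,0,0],"fingers":-1},{"dp":[0,0,0],"delta_rot":[0,0,0],"fingers":-1},{"dp":[0,0,0],"delta_rot":[0,0,0],"fingers":-1}]'; python3 - <<'E'
from h import *
plan(.605,-.131,.0905,95.4)
E
```

```text
t: 12.65
tcp_pos: [0.6069, -0.1327, 0.1187]
tool_rot: [-0.045, 0.999, -0.001, 0.001]
force: [0.0, 0.1, -1.9]
finger_gap: 0.637
gripper_force: 53.8
t 12.65 tcp [ 0.6069 -0.1327  0.1187] tooly 95.21 q6 -2.06 gap 0.637 F [ 0.   0.1 -1.9]
 turn 0.19deg rotz -0.00053  dp [0.0035 0.0038 0.0564] rows>=0.7
```

```bash
python3 -m crank '[{"dp":[0.0025,0.0025,0.02],"delta_rot":[0,0,0],"fingers":-1},{"dp":[0,0,0.02],"delta_rot":[0,0,0],"fingers":-1},{"dp":[0,0,0.01],"delta_rot":[0,0,0],"fingers":-1},{"dp":[0,0,0],"delta_rot":[0,0,0],"fingers":-1},{"dp":[0,0,0],"delta_rot":[0,0,0],"fingers":-1},{"dp":[0,0,0],"delta_rot":[0,0,0],"fingers":-1}]'; python3 - <<'E'
from h import *
plan(.605,-.131,.0905,95.4)
E
```

```text
t: 13.15
tcp_pos: [0.605, -0.1307, 0.0927]
tool_rot: [-0.046, 0.999, -0.0, -0.0]
force: [0.3, -0.1, -1.1]
finger_gap: 0.639
gripper_force: 53.9
t 13.15 tcp [ 0.605  -0.1307  0.0927] tooly 95.25 q6 -2.06 gap 0.639 F [ 0.3 -0.1 -1.1]
 turn 0.15deg rotz -0.00040  dp [-0.     -0.0006  0.0043] rows>=0.1
```

```bash
python3 -m crank '[{"dp":[0,0,0.003],"delta_rot":[0,0,0],"fingers":-1},{"dp":[0,0,0.0015],"delta_rot":[0,0,0],"fingers":-1},{"dp":[0,0,0],"delta_rot":[0,0,0],"fingers":1},{"dp":[0,0,0],"delta_rot":[0,0,0],"fingers":1},{"dp":[0,0,0],"delta_rot":[0,0,0],"fingers":1},{"dp":[0,0,0],"delta_rot":[0,0,0],"fingers":1},{"dp":[0,0,0],"delta_rot":[0,0,0],"fingers":1},{"dp":[0,0,-0.05],"delta_rot":[0,0,0],"fingers":1},{"dp":[0,0,-0.07],"delta_rot":[0,0,0],"fingers":1},{"dp":[0,0,-0.07],"delta_rot":[0,0,0],"fingers":1},{"dp":[0,0,-0.07],"delta_rot":[0,0,0],"fingers":1},{"dp":[0,0,0],"delta_rot":[0,0,0],"fingers":1}]'; python3 - <<'E'
from h import *
plan(.50,-.24,.22,95.4)
E
```

```text
t: 14.15
tcp_pos: [0.6085, -0.132, 0.2279]
tool_rot: [-0.046, 0.999, -0.003, 0.007]
force: [0.8, -0.8, -0.3]
finger_gap: 1.001
gripper_force: 0.0
t 14.15 tcp [ 0.6085 -0.132   0.2279] tooly 95.26 q6 -2.06 gap 1.001 F [ 0.8 -0.8 -0.3]
 turn 0.14deg rotz -0.00040  dp [ 0.2366 -0.1944  0.014 ] rows>=3.8
```

```bash
python3 -m crank '[{"dp":[0.047,-0.039,0],"delta_rot":[0,0,0],"fingers":-1},{"dp":[0.047,-0.039,0],"delta_rot":[0,0,0],"fingers":-1},{"dp":[0.047,-0.039,0],"delta_rot":[0,0,0],"fingers":-1},{"dp":[0.047,-0.039,0],"delta_rot":[0,0,0],"fingers":-1},{"dp":[0.047,-0.039,0],"delta_rot":[0,0,0],"fingers":-1},{"dp":[0,0,0],"delta_rot":[0,0,0],"fingers":-1},{"dp":[0,0,0],"delta_rot":[0,0,0],"fingers":-1},{"dp":[0,0,0],"delta_rot":[0,0,0],"fingers":-1}]'; python3 - <<'E'
from h import *
plan(.50,-.24,.22,95.4)
snap('top','top2'); snap('wrist','w6'); s=.64
blob('top2',*[int(k*s) for k in (360,410,245,345)],.026,.045,'long')
blob('top2',*[int(k*s) for k in (448,500,245,335)],.026,.045,'short')
a=np.load('pics/top2.npz')['p'][150:230,210:380,::-1]; cv2.imwrite('pics/top2c.png',cv2.resize(a,None,fx=4.5,fy=4.5,interpolation=cv2.INTER_CUBIC))
E
```

```text
t: 14.82
tcp_pos: [0.497, -0.2386, 0.2203]
tool_rot: [-0.045, 0.999, 0.0, 0.0]
force: [-0.9, 0.4, 0.4]
finger_gap: -0.002
gripper_force: 0.0
t 14.82 tcp [ 0.497  -0.2386  0.2203] tooly 95.2 q6 -2.31 gap -0.002 F [-0.9  0.4  0.4]
 turn 0.20deg rotz -0.00056  dp [-0.0058 -0.0034  0.0006] rows>=0.1
long 268 [583.5  70.2] [135.8  56.2] 5.68 [0.5821 0.0691 0.0336]
short 189 [ 602.6 -129.8] [81.  56.5] 5.88 [ 0.6028 -0.1274  0.0337]
```

View pics/top2c.png

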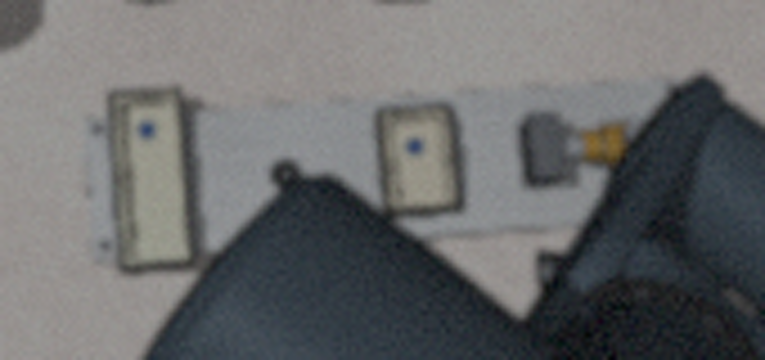

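View pics/w6.png

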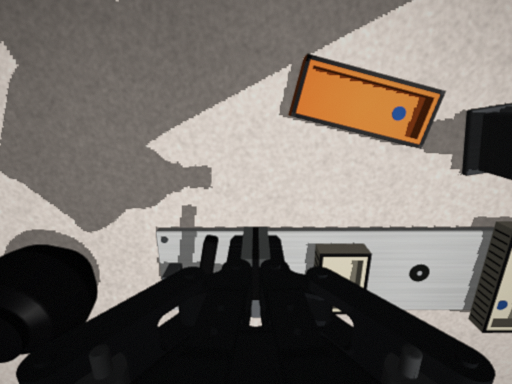

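Both trays lie on pads 2 and 0 within 2 mm. In the wrist view the handle's tip is at about (209,238), just left of the fingers.

```bash
cat >> h.py <<'E'
PX=np.array([np.cos(np.radians(5.4)),np.sin(np.radians(5.4))]);PY=np.array([-PX[1],PX[0]]);AX=np.array([.6187,-.2795])
def pl(p): d=np.array(p[:2])-AX; return np.array([d@PX,d@PY])
def wo(a): return AX+a[0]*PX+a[1]*PY
E
python3 - <<'E'
from h import *
for u,v in((203,238),(215,238),(202,262),(214,262)):
    q=pl(plane('w6',u,v,.088)); print(q.round(4), np.degrees(np.arctan2(q[1],-q[0])).round(1))
P,p,d=pts('w6'); w=P[225:285,190:230].reshape(-1,3); w=w[(w[:,2]>.075)&(w[:,2]<.095)]; w=np.array([pl(x) for x in w]); print(len(w),w.min(0),w.max(0))
P,p,d=pts('top0'); w=P[165:205,325:375].reshape(-1,3); w=w[(w[:,2]>.076)&(w[:,2]<.095)]; w=np.array([pl(x) for x in w]); print(len(w)); vx,vy,x0,y0=cv2.fitLine(w.astype(np.float32),2,0,.01,.01).ravel(); print(np.degrees(np.arctan2(vy,vx)),y0-vy/vx*x0,w.min(0),w.max(0))
t=np.radians(10.8)
for off in(.034,.02): print('start',wo(np.array([-.065*np.cos(t)-off*np.sin(t),.065*np.sin(t)-off*np.cos(t)])))
q=wo([-.0695,-.0165]); plan(*q,.143,95.4)
E
```

```text
[-0.0862  0.0111] 7.3
[-0.0862  0.021 ] 13.7
[-0.0633  0.0088] 7.9
[-0.0633  0.0191] 16.8
519 [-0.08363107  0.00644233] [-0.04675328  0.02192323]
124
-11.650304 -8.203555e-05 [-0.08416065 -0.00900477] [0.00858406 0.02124652]
start [ 0.55078879 -0.30723207]
start [ 0.55210631 -0.2932942 ]
t 14.92 tcp [ 0.4975 -0.2379  0.2203] tooly 95.31 q6 -2.31 gap -0.001 F [ 0.5  0.  -0.9]
 turn 0.09deg rotz -0.00025  dp [-0.0945 -0.1387  0.1547] rows>=2.9
```

```bash
python3 -m crank '[{"dp":[0,-0.047,0],"delta_rot":[0,0,0],"fingers":-1},{"dp":[0,-0.047,0],"delta_rot":[0,0,0],"fingers":-1},{"dp":[0,-0.045,0],"delta_rot":[0,0,0],"fingers":-1},{"dp":[-0.047,0,0],"delta_rot":[0,0,0],"fingers":-1},{"dp":[-0.047,0,0],"delta_rot":[0,0,0],"fingers":-1},{"dp":[0,0,0.05],"delta_rot":[0,0,0],"fingers":-1},{"dp":[0,0,0.05],"delta_rot":[0,0,0],"fingers":-1},{"dp":[0,0,0.04],"delta_rot":[0,0,0],"fingers":-1},{"dp":[0,0,0.014],"delta_rot":[0,0,0],"fingers":-1},{"dp":[0,0,0],"delta_rot":[0,0,0],"fingers":-1},{"dp":[0,0,0],"delta_rot":[0,0,0],"fingers":-1}]'; python3 - <<'E'
from h import *
s=manip.sense(); c=pl(s['tcp_pos']); print('plate pos',c.round(4),s['tcp_pos'][2])
T=np.radians(np.array([11.5,20,30,40,50,60,70,80,86,90,93]))
X=[]
for t in T:
    off=.006+.0145*np.cos(t)+.011*np.sin(t); X.append([-.065*np.cos(t)-off*np.sin(t),.065*np.sin(t)-off*np.cos(t)])
X=np.array([c]+X); print(np.c_[np.degrees(np.r_[0,T]),X].round(4)); D=np.diff(X,axis=0)/.5; print((D*[-1,1]).round(4))
E
```

```text
t: 15.83
tcp_pos: [0.5506, -0.303, 0.1435]
tool_rot: [-0.046, 0.999, -0.0, 0.0]
force: [-0.3, -0.9, -0.2]
finger_gap: 0.005
gripper_force: 0.0
plate pos [-0.07  -0.017] 0.14350397424873415
[[ 0.00e+00 -7.00e-02 -1.70e-02]
 [ 1.15e+01 -6.82e-02 -9.00e-03]
 [ 2.00e+01 -6.91e-02  3.00e-04]
 [ 3.00e+01 -6.83e-02  1.17e-02]
 [ 4.00e+01 -6.53e-02  2.33e-02]
 [ 5.00e+01 -6.00e-02  3.45e-02]
 [ 6.00e+01 -5.22e-02  4.49e-02]
 [ 7.00e+01 -4.22e-02  5.38e-02]
 [ 8.00e+01 -3.03e-02  6.07e-02]
 [ 8.60e+01 -2.25e-02  6.36e-02]
 [ 9.00e+01 -1.70e-02  6.50e-02]
 [ 9.30e+01 -1.28e-02  6.58e-02]]
[[-0.0036  0.016 ]
 [ 0.0018  0.0185]
 [-0.0015  0.0228]
 [-0.006   0.0232]
 [-0.0107  0.0225]
 [-0.0155  0.0207]
 [-0.02    0.0178]
 [-0.0238  0.0137]
 [-0.0157  0.0059]
 [-0.011   0.0028]
 [-0.0084  0.0015]]
```

```bash
python3 -m crank '[{"dp":[-0.0036,0.016,0],"delta_rot":[0,0,0],"fingers":-1},{"dp":[0.0018,0.0185,0],"delta_rot":[0,0,0],"fingers":-1},{"dp":[-0.0015,0.0228,0],"delta_rot":[0,0,0],"fingers":-1},{"dp":[-0.006,0.0232,0],"delta_rot":[0,0,0],"fingers":-1},{"dp":[-0.0107,0.0225,0],"delta_rot":[0,0,0],"fingers":-1},{"dp":[-0.0155,0.0207,0],"delta_rot":[0,0,0],"fingers":-1},{"dp":[-0.02,0.0178,0],"delta_rot":[0,0,0],"fingers":-1},{"dp":[-0.0238,0.0137,0],"delta_rot":[0,0,0],"fingers":-1},{"dp":[-0.0157,0.0059,0],"delta_rot":[0,0,0],"fingers":-1},{"dp":[0,0,0],"delta_rot":[0,0,0],"fingers":-1},{"dp":[0,0,0],"delta_rot":[0,0,0],"fingers":-1}]'; python3 - <<'E'
from h import *
s=manip.sense(); c=pl(s['tcp_pos']); print('plate pos',c.round(4),s['force'])
E
python3 -m crank '[{"dp":[-0.006,0.0015,0],"delta_rot":[0,0,0],"fingers":-1},{"dp":[-0.006,0.0015,0],"delta_rot":[0,0,0],"fingers":-1},{"dp":[0,0,0],"delta_rot":[0,0,0],"fingers":-1}]'; python3 - <<'E'
from h import *
s=manip.sense(); c=pl(s['tcp_pos']); print('plate pos',c.round(4),s['force'],s['ft_torque'])
E
```

```text
t: 16.75
tcp_pos: [0.5907, -0.2179, 0.1431]
tool_rot: [-0.046, 0.999, 0.0, 0.0]
force: [0.1, 0.1, -0.5]
finger_gap: -0.004
gripper_force: 0.0
plate pos [-0.0221  0.0639] [ 0.08936904  0.0798068  -0.54375776]
t: 17.0
tcp_pos: [0.595, -0.217, 0.1431]
tool_rot: [-0.046, 0.999, 0.0, -0.001]
force: [-3.5, -0.8, -0.9]
finger_gap: -0.001
gripper_force: 1.3
plate pos [-0.0177  0.0644] [-3.53670557 -0.83132532 -0.85969045] [-0.14940377  0.4247068   0.0023606 ]
```

```bash
for i in 1 2 3; do python3 -m crank '[{"dp":[-0.004,0,0],"delta_rot":[0,0,0],"fingers":-1},{"dp":[0,0,0],"delta_rot":[0,0,0],"fingers":-1}]' | grep -E "force|tcp_pos"; done
```

```text
tcp_pos: [0.5953, -0.217, 0.143]
force: [-8.2, -1.9, 1.8]
gripper_force: 3.6
tcp_pos: [0.5956, -0.217, 0.143]
force: [-12.1, -4.3, 5.1]
gripper_force: 5.7
tcp_pos: [0.596, -0.217, 0.143]
force: [-14.2, -4.4, 6.7]
gripper_force: 7.9
```

```bash
python3 -m crank '[{"dp":[0.03,0,0],"delta_rot":[0,0,0],"fingers":-1},{"dp":[0.04,0,0],"delta_rot":[0,0,0],"fingers":-1},{"dp":[0,0,-0.06],"delta_rot":[0,0,0],"fingers":-1},{"dp":[0,0,-0.07],"delta_rot":[0,0,0],"fingers":-1},{"dp":[0,0,-0.07],"delta_rot":[0,0,0],"fingers":-1},{"dp":[0,0,-0.06],"delta_rot":[0,0,0],"fingers":-1},{"dp":[0,0,0],"delta_rot":[0,0,0],"fingers":-1}]' | head -2; python3 - <<'E'
from h import *
plan(.47,.0126,.27,104.7)
E
```

```text
t: 18.08
tcp_pos: [0.5702, -0.2214, 0.2808]
t 18.08 tcp [ 0.5702 -0.2214  0.2808] tooly 95.2 q6 -2.22 gap -0.002 F [ 1.  -0.1 -0.1]
 turn 9.50deg rotz -0.02639  dp [0.0754 0.5038 0.0164] rows>=6.4
```

```bash
python3 -m crank '[{"dp":[0,0,0],"delta_rot":[0,0,-0.0132],"fingers":1},{"dp":[0,0,0],"delta_rot":[0,0,-0.0132],"fingers":1},{"dp":[0.0094,0.063,0],"delta_rot":[0,0,0],"fingers":1},{"dp":[0.0094,0.063,0],"delta_rot":[0,0,0],"fingers":1},{"dp":[0.0094,0.063,0],"delta_rot":[0,0,0],"fingers":1},{"dp":[0.0094,0.063,0],"delta_rot":[0,0,0],"fingers":1},{"dp":[0.0094,0.063,0],"delta_rot":[0,0,0],"fingers":1},{"dp":[0.0094,0.063,0],"delta_rot":[0,0,0],"fingers":1},{"dp":[0.0094,0.063,0],"delta_rot":[0,0,0],"fingers":1},{"dp":[0.0094,0.063,0],"delta_rot":[0,0,0],"fingers":1},{"dp":[0,0,0],"delta_rot":[0,0,0],"fingers":1},{"dp":[0,0,0],"delta_rot":[0,0,0],"fingers":1}]' | head -2; python3 - <<'E'
from h import *
snap('wrist','w7');snap('top','top3')
plan(.427,.0126,.145,104.7)
a=np.load('pics/w7.npz')['p'][:,:,::-1]; b=np.load('pics/top3.npz')['p'][130:240,200:380,::-1]
cv2.imwrite('pics/j7.png',np.vstack([cv2.resize(a,(448,336)),cv2.resize(b,(448,264))]))
blob('w7',130,380,30,330,.112,.128,'gauge')
blob('w7',130,380,30,330,.1,.112,'gaugeb')
E
```

```text
t: 19.08
tcp_pos: [0.4659, 0.0159, 0.2735]
t 19.18 tcp [0.4674 0.0141 0.2737] tooly 104.74 q6 -2.04 gap 1.001 F [ 0.8 -0.3  1. ]
 turn -0.04deg rotz 0.00010  dp [0.0794 0.0178 0.2571] rows>=3.4
gauge 2051 [428.5  13.6] [33.1 44. ] 14.37 [0.4275 0.0132 0.121 ]
gaugeb 59 [413.    9.2] [ 1.2 40.3] 15.02 [0.4132 0.0071 0.1082]
```

View pics/j7.png

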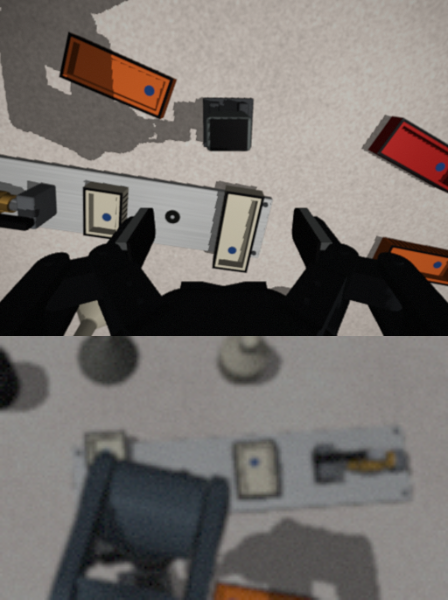

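The gauge is at (.428,.0133), yaw 14.4°, with its top at 0.121. The handle lies along the pipe (open), and both trays are in place.

```bash
python3 -m crank '[{"dp":[0.0385,0.0095,0],"delta_rot":[0,0,0.0008],"fingers":1},{"dp":[0.0385,0.0095,0],"delta_rot":[0,0,0],"fingers":1},{"dp":[0,0,0.05],"delta_rot":[0,0,0],"fingers":1},{"dp":[0,0,0.05],"delta_rot":[0,0,0],"fingers":1},{"dp":[0,0,0.05],"delta_rot":[0,0,0],"fingers":1},{"dp":[0,0,0],"delta_rot":[0,0,0],"fingers":1},{"dp":[0,0,0],"delta_rot":[0,0,0],"fingers":1},{"dp":[0,0,0],"delta_rot":[0,0,0],"fingers":1}]'|head -2; python3 -c "
from h import *
plan(.428,.0133,.147,104.4)"
```

```text
t: 19.85
tcp_pos: [0.4278, 0.0132, 0.199]
t 19.85 tcp [0.4278 0.0132 0.199 ] tooly 104.38 q6 -2.05 gap 1.001 F [-0.6 -0.1  0.6]
 turn 0.02deg rotz -0.00004  dp [-0.0002  0.0002  0.104 ] rows>=1.3
```

```bash
python3 -m crank '[{"dp":[0,0,0.04],"delta_rot":[0,0,0],"fingers":1},{"dp":[0,0,0.04],"delta_rot":[0,0,0],"fingers":1},{"dp":[0,0,0.024],"delta_rot":[0,0,0],"fingers":1},{"dp":[0,0,0],"delta_rot":[0,0,0],"fingers":1},{"dp":[0,0,0],"delta_rot":[0,0,0],"fingers":-1},{"dp":[0,0,0],"delta_rot":[0,0,0],"fingers":-1},{"dp":[0,0,0],"delta_rot":[0,0,0],"fingers":-1},{"dp":[0,0,0],"delta_rot":[0,0,0],"fingers":-1},{"dp":[0,0,0],"delta_rot":[0,0,0],"fingers":-1},{"dp":[0,0,0],"delta_rot":[0,0,0],"fingers":-1},{"dp":[0,0,0],"delta_rot":[0,0,0],"fingers":-1},{"dp":[0,0,0],"delta_rot":[0,0,0],"fingers":-1}]' 60; python3 -m crank '[{"dp":[0,0,0],"delta_rot":[0,0,0],"fingers":-1},{"dp":[0,0,0],"delta_rot":[0,0,0],"fingers":-1}]'; python3 -c "
from h import *
plan(.428,.0133,.147,104.4)"
```

```text
t: 20.85
tcp_pos: [0.4275, 0.0139, 0.1477]
tool_rot: [-0.126, 0.992, -0.001, 0.002]
force: [-0.0, -0.9, 5.0]
finger_gap: 0.508
gripper_force: 60.3
t: 21.02
tcp_pos: [0.4275, 0.0139, 0.1477]
tool_rot: [-0.126, 0.992, -0.001, 0.002]
force: [-0.7, -0.4, 6.5]
finger_gap: 0.509
gripper_force: 60.3
t 21.02 tcp [0.4275 0.0139 0.1477] tooly 104.47 q6 -2.05 gap 0.509 F [-0.7 -0.4  6.5]
 turn -0.07deg rotz 0.00019  dp [-0.0006 -0.0013  0.0014] rows>=0.0
```

```bash
python3 -m crank '[{"dp":[0,0,-0.03],"delta_rot":[0,0,0],"fingers":-1},{"dp":[0,0,-0.05],"delta_rot":[0,0,0],"fingers":-1},{"dp":[0,0,-0.06],"delta_rot":[0,0,0],"fingers":-1},{"dp":[0,0,-0.06],"delta_rot":[0,0,0],"fingers":-1},{"dp":[0,0,0],"delta_rot":[0,0,0],"fingers":-1},{"dp":[0,0,0],"delta_rot":[0,0,0],"fingers":-1}]'; python3 - <<'E'
from h import *
k=1/4.5
print(plane('top2',210+415*k,150+146*k,.02),plane('top2',210+147*k,150+130*k,.02))
print('w7',plane('w7',106.5*512/448,216.5*512/448,.02),plane('w7',232*512/448,250*512/448,.02))
snap('top','top4'); P=pts('top4')[0]; s=.64
blob('top4',*[int(k*s) for k in (448,500,245,335)],.026,.045,'short')
plan(.6151,-.1286,.24)
E
```

```text
t: 21.52
tcp_pos: [0.4274, 0.014, 0.2483]
tool_rot: [-0.126, 0.992, -0.001, 0.002]
force: [-0.4, -0.7, -2.5]
finger_gap: 0.511
gripper_force: 61.6
[ 0.61516935 -0.12935247  0.02      ] [0.62288888 0.07316586 0.02      ]
w7 [ 0.6171273  -0.12807546  0.02      ] [0.6262371 0.0749692 0.02     ]
short 202 [ 602.9 -129.4] [81.1 57. ] 5.4 [ 0.6032 -0.1299  0.0334]
t 21.57 tcp [0.4265 0.0142 0.247 ] tooly 104.46 q6 -2.05 gap 0.510 F [-0.3  0.9 -1.3]
 turn 0.00deg rotz 0.00000  dp [-0.2939 -0.3707  0.0147] rows>=5.9
```

```bash
python3 -m crank '[{"dp":[-0.0367,-0.0463,0],"delta_rot":[0,0,0],"fingers":-1},{"dp":[-0.0367,-0.0463,0],"delta_rot":[0,0,0],"fingers":-1},{"dp":[-0.0367,-0.0463,0],"delta_rot":[0,0,0],"fingers":-1},{"dp":[-0.0367,-0.0463,0],"delta_rot":[0,0,0],"fingers":-1},{"dp":[-0.0367,-0.0463,0],"delta_rot":[0,0,0],"fingers":-1},{"dp":[-0.0367,-0.0463,0],"delta_rot":[0,0,0],"fingers":-1},{"dp":[-0.0367,-0.0463,0],"delta_rot":[0,0,0],"fingers":-1},{"dp":[-0.0367,-0.0463,0],"delta_rot":[0,0,0],"fingers":-1},{"dp":[0,0,0],"delta_rot":[0,0,0],"fingers":-1},{"dp":[0,0,0],"delta_rot":[0,0,0],"fingers":-1},{"dp":[0,0,0],"delta_rot":[0,0,0],"fingers":-1}]'|head -2; python3 - <<'E'
from h import *
plan(.6153,-.1287,.1537)
snap('wrist','w8')
E
```

```text
t: 22.48
tcp_pos: [0.6134, -0.1279, 0.244]
t 22.48 tcp [ 0.6134 -0.1279  0.244 ] tooly 104.44 q6 -2.21 gap 0.510 F [-0.3  0.5 -1.5]
 turn 0.00deg rotz 0.00000  dp [-0.004  -0.0031  0.1806] rows>=2.3
```

View pics/w8.png

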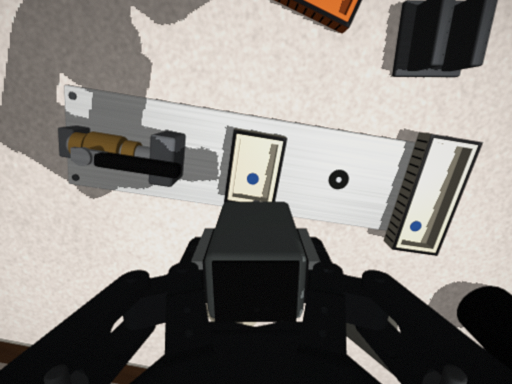

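The gauge is held square in the fingers. Stickers are at (253,179) and (416,226), and the handle lies along the pipe.

```bash
python3 - <<'E'
from h import *
print(plane('w8',253,179,.02).round(4),plane('w8',416,226,.02).round(4)); pad('w8',339,180,14)
w=blob('w8',195,310,195,325,.16,.28,'gauge')
E
```

```text
[ 0.6176 -0.1267  0.02  ] [0.6255 0.0761 0.02  ]
w8 338.0 179.5 228 [ 0.5957 -0.0306  0.012 ]
gauge 12424 [ 613.6 -128.3] [34.2 61.6] 14.36 [ 0.6029 -0.1288  0.216 ]
```

```bash
python3 -m crank '[{"dp":[-0.005,-0.001,0.04],"delta_rot":[0,0,0],"fingers":-1},{"dp":[0,0,0.05],"delta_rot":[0,0,0],"fingers":-1},{"dp":[0,0,0.05],"delta_rot":[0,0,0],"fingers":-1},{"dp":[0,0,0.02],"delta_rot":[0,0,0],"fingers":-1},{"dp":[0,0,0],"delta_rot":[0,0,0],"fingers":-1},{"dp":[0,0,0],"delta_rot":[0,0,0],"fingers":-1},{"dp":[0,0,0],"delta_rot":[0,0,0],"fingers":-1}]'|head -2; python3 - <<'E'
from h import *
plan(.616,-.1278,.1537)
E
```

```text
t: 23.12
tcp_pos: [0.6182, -0.1285, 0.1677]
t 23.12 tcp [ 0.6182 -0.1285  0.1677] tooly 104.48 q6 -2.21 gap 0.509 F [ 0.6  0.2 -1.2]
 turn 0.00deg rotz 0.00000  dp [0.0041 0.0024 0.0281] rows>=0.4
```

```bash
python3 -m crank '[{"dp":[0.003,0.002,0.01],"delta_rot":[0,0,0],"fingers":-1},{"dp":[0,0,0.008],"delta_rot":[0,0,0],"fingers":-1},{"dp":[0,0,0],"delta_rot":[0,0,0],"fingers":-1},{"dp":[0,0,0],"delta_rot":[0,0,0],"fingers":-1},{"dp":[0,0,0],"delta_rot":[0,0,0],"fingers":-1}]'|head -4; for i in 1 2 3; do python3 -m crank '[{"dp":[0,0,0.004],"delta_rot":[0,0,0],"fingers":-1},{"dp":[0,0,0],"delta_rot":[0,0,0],"fingers":-1}]' | grep -E "tcp|^force"; done
```

```text
t: 23.53
tcp_pos: [0.616, -0.128, 0.1577]
tool_rot: [-0.126, 0.992, -0.0, 0.0]
force: [-0.9, 0.5, -1.4]
tcp_pos: [0.6159, -0.1279, 0.1553]
force: [1.0, 0.3, -1.4]
tcp_pos: [0.6162, -0.1279, 0.1535]
force: [-0.6, 0.7, 0.9]
tcp_pos: [0.6163, -0.1279, 0.1531]
force: [-1.6, 0.0, 9.0]
```

Contact on the short tray's sticker. I'll rest there, then lift.

```bash
python3 -m crank '[{"dp":[0,0,0],"delta_rot":[0,0,0],"fingers":-1},{"dp":[0,0,0],"delta_rot":[0,0,0],"fingers":-1},{"dp":[0,0,0],"delta_rot":[0,0,0],"fingers":-1},{"dp":[0,0,0],"delta_rot":[0,0,0],"fingers":-1},{"dp":[0,0,0],"delta_rot":[0,0,0],"fingers":-1},{"dp":[0,0,0],"delta_rot":[0,0,0],"fingers":-1},{"dp":[0,0,0],"delta_rot":[0,0,0],"fingers":-1},{"dp":[0,0,0],"delta_rot":[0,0,0],"fingers":-1}]'|grep -E "tcp|^force"; python3 -m crank '[{"dp":[0,0,-0.02],"delta_rot":[0,0,0],"fingers":-1},{"dp":[0,0,-0.04],"delta_rot":[0,0,0],"fingers":-1},{"dp":[0,0,-0.04],"delta_rot":[0,0,0],"fingers":-1},{"dp":[0,0,-0.04],"delta_rot":[0,0,0],"fingers":-1},{"dp":[0,0,0],"delta_rot":[0,0,0],"fingers":-1},{"dp":[0,0,0],"delta_rot":[0,0,0],"fingers":-1}]'|head -2;python3 - <<'E'
from h import *
snap('top','top5'); s=.64
blob('top5',*[int(k*s) for k in (355,410,245,345)],.026,.045,'long')
snap('wrist','w9')
plan(.6245,.0748,.22)
a=np.load('pics/w9.npz')['p']; h=cv2.cvtColor(a,cv2.COLOR_RGB2HSV); m=((h[...,0]>105)&(h[...,0]<130)&(h[...,1]>150)&(h[...,2]>60)).astype(np.uint8)
n,_,st,c=cv2.connectedComponentsWithStats(m)
for i in range(1,n):
    if st[i,4]>25: print(st[i,4],c[i].round(1),plane('w9',*c[i],.02).round(4))
E
```

```text
tcp_pos: [0.6162, -0.128, 0.1531]
force: [-1.6, 0.2, 7.7]
t: 25.2
tcp_pos: [0.6165, -0.1281, 0.2225]
long 117 [617.4  73.5] [67.1 56.7] 3.87 [0.6352 0.0657 0.0337]
t 25.30 tcp [ 0.6151 -0.1276  0.2203] tooly 104.46 q6 -2.21 gap 0.507 F [-1.   0.2 -1.9]
 turn 0.00deg rotz 0.00000  dp [-0.1192  0.3873  0.0008] rows>=5.1
95 [253. 181.] [ 0.6169 -0.1279  0.02  ]
77 [428.6 232. ] [0.6252 0.0749 0.02  ]
```

```bash
python3 -m crank '[{"dp":[-0.015,0.0485,0],"delta_rot":[0,0,0],"fingers":-1},{"dp":[-0.015,0.0485,0],"delta_rot":[0,0,0],"fingers":-1},{"dp":[-0.015,0.0485,0],"delta_rot":[0,0,0],"fingers":-1},{"dp":[-0.015,0.0485,0],"delta_rot":[0,0,0],"fingers":-1},{"dp":[-0.015,0.0485,0],"delta_rot":[0,0,0],"fingers":-1},{"dp":[-0.015,0.0485,0],"delta_rot":[0,0,0],"fingers":-1},{"dp":[-0.015,0.0485,0],"delta_rot":[0,0,0],"fingers":-1},{"dp":[-0.015,0.0485,0],"delta_rot":[0,0,0],"fingers":-1},{"dp":[0,0,0],"delta_rot":[0,0,0],"fingers":-1},{"dp":[0,0,0],"delta_rot":[0,0,0],"fingers":-1},{"dp":[0,0,0],"delta_rot":[0,0,0],"fingers":-1}]'|head -2; python3 - <<'E'
from h import *
snap('wrist','w10')
a=np.load('pics/w10.npz')['p']; h=cv2.cvtColor(a,cv2.COLOR_RGB2HSV); m=((h[...,0]>105)&(h[...,0]<130)&(h[...,1]>150)&(h[...,2]>60)).astype(np.uint8)
n,_,st,c=cv2.connectedComponentsWithStats(m)
for i in range(1,n):
    if st[i,4]>25: print(st[i,4],c[i].round(1),plane('w10',*c[i],.02).round(4))
plan(.6248,.0752,.1531)
E
```

```text
t: 26.22
tcp_pos: [0.6249, 0.0748, 0.22]
126 [ 53.5 123. ] [ 0.6173 -0.1281  0.02  ]
97 [253.2 181.2] [0.6257 0.0747 0.02  ]
t 26.27 tcp [0.6252 0.0743 0.2203] tooly 104.43 q6 -1.88 gap 0.508 F [-0.9  0.7 -1. ]
 turn 0.00deg rotz 0.00000  dp [-0.      0.002   0.1344] rows>=1.7
```

```bash
python3 -m crank '[{"dp":[0,0.001,0.03],"delta_rot":[0,0,0],"fingers":-1},{"dp":[0,0,0.04],"delta_rot":[0,0,0],"fingers":-1},{"dp":[0,0,0.03],"delta_rot":[0,0,0],"fingers":-1},{"dp":[0,0,0.015],"delta_rot":[0,0,0],"fingers":-1},{"dp":[0,0,0],"delta_rot":[0,0,0],"fingers":-1},{"dp":[0,0,0],"delta_rot":[0,0,0],"fingers":-1},{"dp":[0,0,0],"delta_rot":[0,0,0],"fingers":-1},{"dp":[0,0,0],"delta_rot":[0,0,0],"fingers":-1}]'|head -4;  python3 - <<'E'
from h import *
plan(.6252,.0747,.1531)
E
```

```text
t: 26.93
tcp_pos: [0.6262, 0.0751, 0.1651]
tool_rot: [-0.126, 0.992, -0.0, 0.001]
force: [0.4, 0.3, -1.6]
t 26.93 tcp [0.6262 0.0751 0.1651] tooly 104.44 q6 -1.88 gap 0.508 F [ 0.4  0.3 -1.6]
 turn 0.00deg rotz 0.00000  dp [ 0.0023 -0.0003  0.0239] rows>=0.3
```

```bash
python3 -m crank '[{"dp":[0.001,0,0.01],"delta_rot":[0,0,0],"fingers":-1},{"dp":[0,0,0.005],"delta_rot":[0,0,0],"fingers":-1},{"dp":[0,0,0],"delta_rot":[0,0,0],"fingers":-1},{"dp":[0,0,0],"delta_rot":[0,0,0],"fingers":-1}]'|grep -E "tcp|^force"; for i in 1 2 3; do python3 -m crank '[{"dp":[0,0,0.004],"delta_rot":[0,0,0],"fingers":-1},{"dp":[0,0,0],"delta_rot":[0,0,0],"fingers":-1}]' | grep -E "tcp|^force"; done
```

```text
tcp_pos: [0.6248, 0.0754, 0.1562]
force: [-0.4, 0.5, -1.9]
tcp_pos: [0.6249, 0.0754, 0.1541]
force: [-0.3, -0.3, -1.7]
tcp_pos: [0.6251, 0.0754, 0.1533]
force: [-0.9, -0.1, 3.6]
tcp_pos: [0.6252, 0.0754, 0.1529]
force: [-3.0, -0.4, 13.0]
```

```bash
python3 -m crank '[{"dp":[0,0,-0.001],"delta_rot":[0,0,0],"fingers":-1},{"dp":[0,0,0],"delta_rot":[0,0,0],"fingers":-1},{"dp":[0,0,0],"delta_rot":[0,0,0],"fingers":-1},{"dp":[0,0,0],"delta_rot":[0,0,0],"fingers":-1},{"dp":[0,0,0],"delta_rot":[0,0,0],"fingers":-1},{"dp":[0,0,0],"delta_rot":[0,0,0],"fingers":-1},{"dp":[0,0,0],"delta_rot":[0,0,0],"fingers":-1},{"dp":[0,0,0],"delta_rot":[0,0,0],"fingers":-1}]'|grep -E "tcp|^force"; python3 -m crank '[{"dp":[0,0,-0.02],"delta_rot":[0,0,0],"fingers":-1},{"dp":[0,0,-0.05],"delta_rot":[0,0,0],"fingers":-1},{"dp":[0,0,-0.06],"delta_rot":[0,0,0],"fingers":-1},{"dp":[0,0,-0.06],"delta_rot":[0,0,0],"fingers":-1},{"dp":[0,0,0],"delta_rot":[0,0,0],"fingers":-1},{"dp":[0,0,0],"delta_rot":[0,0,0],"fingers":-1}]'|head -2;python3 - <<'E'
from h import *
plan(.4275,.0139,.245,104.45)
E
```

```text
tcp_pos: [0.6252, 0.0754, 0.1531]
force: [-3.2, -0.3, 10.1]
t: 28.93
tcp_pos: [0.6261, 0.0753, 0.2483]
t 28.93 tcp [0.6261 0.0753 0.2483] tooly 104.46 q6 -1.88 gap 0.511 F [ 0.3  0.1 -2.7]
 turn -0.01deg rotz 0.00004  dp [ 0.4154 -0.0198  0.0046] rows>=5.2
```

```bash
python3 -m crank '[{"dp":[0.052,-0.0025,0],"delta_rot":[0,0,0],"fingers":-1},{"dp":[0.052,-0.0025,0],"delta_rot":[0,0,0],"fingers":-1},{"dp":[0.052,-0.0025,0],"delta_rot":[0,0,0],"fingers":-1},{"dp":[0.052,-0.0025,0],"delta_rot":[0,0,0],"fingers":-1},{"dp":[0.052,-0.0025,0],"delta_rot":[0,0,0],"fingers":-1},{"dp":[0.052,-0.0025,0],"delta_rot":[0,0,0],"fingers":-1},{"dp":[0.052,-0.0025,0],"delta_rot":[0,0,0],"fingers":-1},{"dp":[0.052,-0.0025,0],"delta_rot":[0,0,0],"fingers":-1},{"dp":[0,0,0],"delta_rot":[0,0,0],"fingers":-1},{"dp":[0,0,0],"delta_rot":[0,0,0],"fingers":-1},{"dp":[0,0,0],"delta_rot":[0,0,0],"fingers":-1},{"dp":[0,0,0],"delta_rot":[0,0,0],"fingers":-1}]'|head -2; python3 - <<'E'
from h import *
plan(.4275,.0139,.1477,104.45)
E
```

```text
t: 29.93
tcp_pos: [0.4271, 0.0136, 0.2457]
t 29.93 tcp [0.4271 0.0136 0.2457] tooly 104.47 q6 -2.05 gap 0.507 F [ 0.5 -0.5 -2.7]
 turn -0.02deg rotz 0.00005  dp [-0.0007  0.0004  0.196 ] rows>=2.4
```

```bash
python3 -m crank '[{"dp":[0,0,0.04],"delta_rot":[0,0,0],"fingers":-1},{"dp":[0,0,0.05],"delta_rot":[0,0,0],"fingers":-1},{"dp":[0,0,0.04],"delta_rot":[0,0,0],"fingers":-1},{"dp":[0,0,0.03],"delta_rot":[0,0,0],"fingers":-1},{"dp":[0,0,0.015],"delta_rot":[0,0,0],"fingers":-1},{"dp":[0,0,0],"delta_rot":[0,0,0],"fingers":-1},{"dp":[0,0,0],"delta_rot":[0,0,0],"fingers":-1},{"dp":[0,0,0],"delta_rot":[0,0,0],"fingers":-1}]'|grep -E "tcp|^force";for i in 1 2 3 ; do python3 -m crank '[{"dp":[0,0,0.006],"delta_rot":[0,0,0],"fingers":-1},{"dp":[0,0,0],"delta_rot":[0,0,0],"fingers":-1},{"dp":[0,0,0],"delta_rot":[0,0,0],"fingers":-1}]' | grep -E "tcp|^force"; done
```

```text
tcp_pos: [0.4269, 0.0137, 0.1589]
force: [-0.0, 0.3, -1.9]
tcp_pos: [0.4263, 0.0137, 0.1559]
force: [0.6, 0.3, -2.7]
tcp_pos: [0.426, 0.0137, 0.1524]
force: [0.5, -1.1, -1.1]
tcp_pos: [0.426, 0.0137, 0.1492]
force: [-0.3, -0.3, -1.5]
```

```bash
python3 -m crank '[{"dp":[-0.003,0,0],"delta_rot":[0,0,0],"fingers":-1},{"dp":[0,0,0.003],"delta_rot":[0,0,0],"fingers":-1},{"dp":[0,0,0],"delta_rot":[0,0,0],"fingers":-1}]' | grep -E "tcp|^force"; python3 -m crank '[{"dp":[0,0,0.002],"delta_rot":[0,0,0],"fingers":-1},{"dp":[0,0,0],"delta_rot":[0,0,0],"fingers":-1}]' | grep -E "tcp|^force"
```

```text
tcp_pos: [0.4277, 0.0141, 0.1478]
force: [0.0, -0.4, -1.5]
tcp_pos: [0.4276, 0.0141, 0.1477]
force: [-1.2, -0.0, 8.2]
```

Seated. I'll release and rise.

```bash
python3 -m crank '[{"dp":[0,0,0],"delta_rot":[0,0,0],"fingers":1},{"dp":[0,0,0],"delta_rot":[0,0,0],"fingers":1},{"dp":[0,0,0],"delta_rot":[0,0,0],"fingers":1},{"dp":[0,0,0],"delta_rot":[0,0,0],"fingers":1},{"dp":[0,0,0],"delta_rot":[0,0,0],"fingers":1},{"dp":[0,0,0],"delta_rot":[0,0,0],"fingers":1},{"dp":[0,0,-0.03],"delta_rot":[0,0,0],"fingers":1},{"dp":[0,0,-0.05],"delta_rot":[0,0,0],"fingers":1},{"dp":[0,0,-0.07],"delta_rot":[0,0,0],"fingers":1},{"dp":[0,0,-0.07],"delta_rot":[0,0,0],"fingers":1},{"dp":[0,0,-0.04],"delta_rot":[0,0,0],"fingers":1},{"dp":[0,0,0],"delta_rot":[0,0,0],"fingers":1}]' | head -2;python3 - <<'E'
from h import *
snap('wrist','w11')
blob('w11',130,380,30,330,.112,.128,'gauge')
q=wo([.05,.07]); print(q); plan(*q,.27,95.4)
E
```

```text
t: 32.77
tcp_pos: [0.4296, 0.0137, 0.2808]
gauge 1725 [427.4  16. ] [32.8 43.9] 14.93 [0.4258 0.0156 0.1209]
[ 0.66189052 -0.20510525]
t 32.82 tcp [0.4285 0.0139 0.2789] tooly 104.47 q6 -2.05 gap 0.995 F [-0.5 -0.2 -0.4]
 turn -9.07deg rotz 0.02519  dp [-0.4233 -0.4799  0.0213] rows>=8.0
```

```bash
python3 -m crank '[{"dp":[0,0,0],"delta_rot":[0,0,0.0126],"fingers":-1},{"dp":[0,0,0],"delta_rot":[0,0,0.0126],"fingers":-1},{"dp":[-0.047,-0.0533,0],"delta_rot":[0,0,0],"fingers":-1},{"dp":[-0.047,-0.0533,0],"delta_rot":[0,0,0],"fingers":-1},{"dp":[-0.047,-0.0533,0],"delta_rot":[0,0,0],"fingers":-1},{"dp":[-0.047,-0.0533,0],"delta_rot":[0,0,0],"fingers":-1},{"dp":[-0.047,-0.0533,0],"delta_rot":[0,0,0],"fingers":-1},{"dp":[-0.047,-0.0533,0],"delta_rot":[0,0,0],"fingers":-1},{"dp":[-0.047,-0.0533,0],"delta_rot":[0,0,0],"fingers":-1},{"dp":[-0.047,-0.0533,0],"delta_rot":[0,0,0],"fingers":-1},{"dp":[-0.047,-0.0533,0],"delta_rot":[0,0,0],"fingers":-1},{"dp":[0,0,0],"delta_rot":[0,0,0],"fingers":-1}]' | head -2; python3 -m crank '[{"dp":[0,0,0],"delta_rot":[0,0,0],"fingers":-1},{"dp":[0,0,0],"delta_rot":[0,0,0],"fingers":-1}]' |head -2; python3 - <<'E'
from h import *
s=manip.sense();print(pl(s['tcp_pos']),s['tcp_pos']); plan(*wo([.05,.07]),.143,95.4)
snap('wrist','w12');snap('top','top6'); s=.64
blob('top6',*[int(k*s) for k in (360,410,245,345)],.026,.045,'long')
blob('top6',*[int(k*s) for k in (448,500,245,335)],.026,.045,'short')
blob('top6',*[int(k*s) for k in (380,435,340,400)],.1,.13,'gauge')
a=np.load('pics/w12.npz')['p'][:,:,::-1]; b=np.load('pics/top6.npz')['p'][130:260,180:400,::-1]
cv2.imwrite('pics/j12.png',np.vstack([cv2.resize(a,(448,336)),cv2.resize(b,(448,264))]))
E
```

```text
t: 33.82
tcp_pos: [0.6642, -0.2101, 0.2739]
t: 33.98
tcp_pos: [0.6593, -0.2042, 0.2742]
[0.04749353 0.07117771] [ 0.65928434 -0.20416864  0.27424566]
t 33.98 tcp [ 0.6593 -0.2042  0.2742] tooly 95.37 q6 -2.13 gap 0.004 F [-0.5 -0.4  0.5]
 turn 0.03deg rotz -0.00008  dp [-0.0062 -0.0032  0.2625] rows>=3.3
long 0 [0. 0.] [0. 0.] 0.0 [nan nan nan]
short 94 [ 615.9 -111.9] [41.2 87.6] 61.87 [ 0.6272 -0.1069  0.0336]
gauge 0 [0. 0.] [0. 0.] 0.0 [nan nan nan]
  return _methods._mean(a, axis=axis, dtype=dtype,
  ret = um.true_divide(
```

View pics/j12.png

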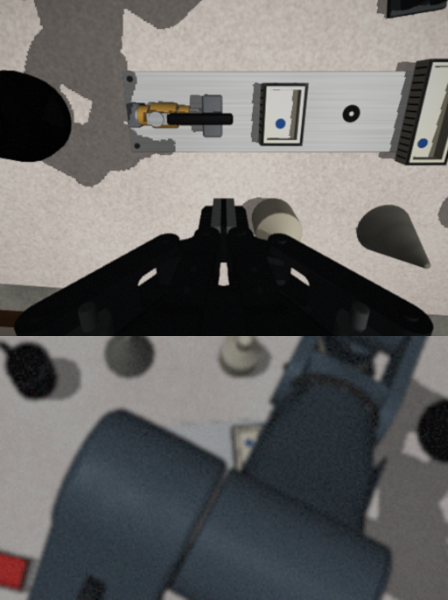

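The handle is along the pipe and both trays are in place. The bottle vase, at (280,215), is near the fingers, so I'll check clearance before descending.

```bash
python3 - <<'E'
from h import *
w=blob('top0',280,318,122,155,.03,.13,'bottle'); print(w.min(0),w.max(0))
T=np.radians(np.array([90,80,70,60,50,40,30,20,10,4,0,-3]))
X=[]
for t in T:
    off=-(.006+.0145*np.cos(t)+.011*np.sin(t)); X.append([-.065*np.cos(t)-off*np.sin(t),.065*np.sin(t)-off*np.cos(t)])
X=np.array(X); print(np.c_[np.degrees(T),X].round(4)); print((np.diff(X,axis=0)/.5*[-1,1]).round(4))
E
```

```text
bottle 321 [ 765.2 -111.7] [65.5 65.5] 48.85 [ 0.7576 -0.1085  0.0608]
[ 0.7320423  -0.14623077  0.0303369 ] [ 0.79954935 -0.07883617  0.10726088]
[[ 9.00e+01  1.70e-02  6.50e-02]
 [ 8.00e+01  7.80e-03  6.74e-02]
 [ 7.00e+01 -2.20e-03  6.84e-02]
 [ 6.00e+01 -1.28e-02  6.77e-02]
 [ 5.00e+01 -2.36e-02  6.51e-02]
 [ 4.00e+01 -3.43e-02  6.03e-02]
 [ 3.00e+01 -4.43e-02  5.33e-02]
 [ 2.00e+01 -5.31e-02  4.42e-02]
 [ 1.00e+01 -6.02e-02  3.31e-02]
 [ 4.00e+00 -6.34e-02  2.57e-02]
 [ 0.00e+00 -6.50e-02  2.05e-02]
 [-3.00e+00 -6.60e-02  1.65e-02]]
[[ 0.0185  0.0047]
 [ 0.02    0.002 ]
 [ 0.0211 -0.0014]
 [ 0.0216 -0.0052]
 [ 0.0213 -0.0095]
 [ 0.02   -0.0139]
 [ 0.0176 -0.0183]
 [ 0.0142 -0.0221]
 [ 0.0064 -0.0149]
 [ 0.0033 -0.0104]
 [ 0.0019 -0.008 ]]
```

```bash
python3 -m crank '[{"dp":[0,0,0.06],"delta_rot":[0,0,0],"fingers":-1},{"dp":[0,0,0.06],"delta_rot":[0,0,0],"fingers":-1},{"dp":[0,0,0.06],"delta_rot":[0,0,0],"fingers":-1},{"dp":[0,0,0.05],"delta_rot":[0,0,0],"fingers":-1},{"dp":[0,0,0.03],"delta_rot":[0,0,0],"fingers":-1},{"dp":[0,0,0],"delta_rot":[0,0,0],"fingers":-1},{"dp":[0,0,0],"delta_rot":[0,0,0],"fingers":-1},{"dp":[0.02,-0.006,0],"delta_rot":[0,0,0],"fingers":-1},{"dp":[0.02,-0.006,0],"delta_rot":[0,0,0],"fingers":-1},{"dp":[0,0,0],"delta_rot":[0,0,0],"fingers":-1},{"dp":[0,0,0],"delta_rot":[0,0,0],"fingers":-1}]' | grep -E "tcp|^force"; python3 - <<'E'
from h import *
s=manip.sense();print(pl(s['tcp_pos']),s['tcp_pos'])
E
```

```text
tcp_pos: [0.6408, -0.2134, 0.1484]
force: [0.2, -0.3, -0.0]
[0.02817637 0.06371997] [ 0.64075474 -0.21341119  0.14838899]
```

```bash
python3 -m crank '[{"dp":[0,0,0.01],"delta_rot":[0,0,0],"fingers":-1},{"dp":[0.0224,0.0026,0],"delta_rot":[0,0,0],"fingers":-1},{"dp":[0.0185,0.0047,0],"delta_rot":[0,0,0],"fingers":-1},{"dp":[0.02,0.002,0],"delta_rot":[0,0,0],"fingers":-1},{"dp":[0.0211,-0.0014,0],"delta_rot":[0,0,0],"fingers":-1},{"dp":[0.0216,-0.0052,0],"delta_rot":[0,0,0],"fingers":-1},{"dp":[0.0213,-0.0095,0],"delta_rot":[0,0,0],"fingers":-1},{"dp":[0.02,-0.0139,0],"delta_rot":[0,0,0],"fingers":-1},{"dp":[0.0176,-0.0183,0],"delta_rot":[0,0,0],"fingers":-1},{"dp":[0.0142,-0.0221,0],"delta_rot":[0,0,0],"fingers":-1},{"dp":[0,0,0],"delta_rot":[0,0,0],"fingers":-1},{"dp":[0,0,0],"delta_rot":[0,0,0],"fingers":-1}]' | grep -E "tcp|^force"; python3 - <<'E'
from h import *
s=manip.sense();print(pl(s['tcp_pos']),s['tcp_pos'])
E
python3 -m crank '[{"dp":[0.0064,-0.0149,0],"delta_rot":[0,0,0],"fingers":-1},{"dp":[0.002,-0.006,0],"delta_rot":[0,0,0],"fingers":-1},{"dp":[0,0,0],"delta_rot":[0,0,0],"fingers":-1}]' | grep -E "tcp|^force"
for i in 1 2 3 4; do python3 -m crank '[{"dp":[0,-0.005,0],"delta_rot":[0,0,0],"fingers":-1},{"dp":[0,0,0],"delta_rot":[0,0,0],"fingers":-1}]' | grep -E "tcp|^force"; done
```

```text
tcp_pos: [0.5548, -0.2527, 0.1415]
force: [0.2, -1.3, -0.1]
[-0.06104386  0.0327053 ] [ 0.55484922 -0.25268458  0.14153558]
tcp_pos: [0.5527, -0.2627, 0.1416]
force: [0.1, 0.3, -0.7]
tcp_pos: [0.5527, -0.2645, 0.1416]
force: [-1.2, 1.6, 0.1]
tcp_pos: [0.5529, -0.2669, 0.1416]
force: [-1.5, 1.2, -0.4]
tcp_pos: [0.5529, -0.2684, 0.1416]
force: [-1.4, 4.6, 1.5]
tcp_pos: [0.5529, -0.2688, 0.1416]
force: [-0.5, 10.9, 3.3]
```

```bash
for i in 1 2; do python3 -m crank '[{"dp":[0,-0.005,0],"delta_rot":[0,0,0],"fingers":-1},{"dp":[0,0,0],"delta_rot":[0,0,0],"fingers":-1}]' | grep -E "tcp|^force"; done
python3 -m crank '[{"dp":[0,0.03,0],"delta_rot":[0,0,0],"fingers":-1},{"dp":[0.02,0.04,0],"delta_rot":[0,0,0],"fingers":-1},{"dp":[0,0,-0.05],"delta_rot":[0,0,0],"fingers":-1},{"dp":[0,0,-0.06],"delta_rot":[0,0,0],"fingers":-1},{"dp":[0,0,-0.06],"delta_rot":[0,0,0],"fingers":-1},{"dp":[0.07,-0.01,0],"delta_rot":[0,0,0],"fingers":-1},{"dp":[0.07,-0.01,0],"delta_rot":[0,0,0],"fingers":-1},{"dp":[0,0,0],"delta_rot":[0,0,0],"fingers":-1},{"dp":[0,0,0],"delta_rot":[0,0,0],"fingers":-1}]' | head -2
python3 - <<'E'
from h import *
snap('wrist','w13');snap('top','top7'); s=.64
blob('top7',*[int(k*s) for k in (360,410,245,345)],.026,.045,'long')
blob('top7',*[int(k*s) for k in (448,500,245,335)],.026,.045,'short')
blob('top7',*[int(k*s) for k in (380,435,340,400)],.1,.13,'gauge')
for f in('w13','top7'):
    P=pts(f)[0].reshape(-1,3); P=P[(P[:,2]>.074)&(P[:,2]<.095)]; w=np.array([pl(x) for x in P]); w=w[(abs(w[:,1])<.05)&(w[:,0]>-.085)&(w[:,0]<-.02)]
    if len(w)>5: vx,vy,x0,y0=cv2.fitLine(w.astype(np.float32),2,0,.01,.01).ravel(); print(f,len(w),np.degrees(np.arctan2(vy,vx)),y0-vy/vx*x0)
cv2.imwrite('pics/j13.png',np.vstack([cv2.resize(np.load('pics/w13.npz')['p'][:,:,::-1],(448,336)),cv2.resize(np.load('pics/top7.npz')['p'][130:260,180:400,::-1],(448,264))]))
E
```

```text
tcp_pos: [0.553, -0.2691, 0.1416]
force: [-0.3, 15.9, 5.3]
tcp_pos: [0.553, -0.2696, 0.1416]
force: [2.0, 21.0, 7.6]
t: 38.0
tcp_pos: [0.4716, -0.2608, 0.2276]
long 268 [584.   70.2] [135.8  56.1] 5.63 [0.5822 0.069  0.0338]
short 187 [ 603.  -129.5] [81.1 56.4] 5.25 [ 0.605  -0.1306  0.0333]
gauge 14 [436.1  33.4] [ 7.8 20.1] 55.58 [0.435  0.0335 0.119 ]
w13 165 -64.75121 -0.17470089
top7 79 -2.5422838 -0.00072315126
```

View pics/j13.png

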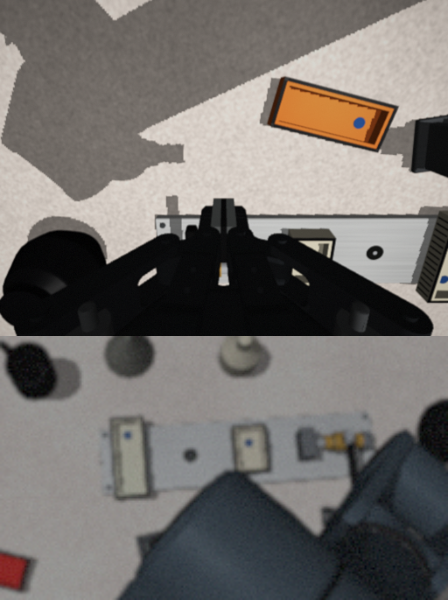

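```bash
python3 -m crank '[{"dp":[0.03,-0.05,-0.03],"delta_rot":[0,0,0],"fingers":-1},{"dp":[0.03,-0.05,-0.03],"delta_rot":[0,0,0],"fingers":-1},{"dp":[0.03,-0.05,-0.03],"delta_rot":[0,0,0],"fingers":-1},{"dp":[0.03,-0.05,-0.03],"delta_rot":[0,0,0],"fingers":-1},{"dp":[0.03,-0.05,-0.03],"delta_rot":[0,0,0],"fingers":-1},{"dp":[0.03,-0.05,0],"delta_rot":[0,0,0],"fingers":-1},{"dp":[0.03,-0.05,0],"delta_rot":[0,0,0],"fingers":-1},{"dp":[0.03,-0.05,0],"delta_rot":[0,0,0],"fingers":-1},{"dp":[0,0,0],"delta_rot":[0,0,0],"fingers":-1},{"dp":[0,0,0],"delta_rot":[0,0,0],"fingers":-1},{"dp":[0,0,0],"delta_rot":[0,0,0],"fingers":-1}]' | head -2
python3 - <<'E'
from h import *
for i in range(1):
    f='top8'; snap('top',f); s=.64
    blob(f,*[int(k*s) for k in (360,410,245,345)],.026,.045,'long')
    blob(f,*[int(k*s) for k in (448,500,245,335)],.026,.045,'short')
    blob(f,*[int(k*s) for k in (380,435,340,400)],.1,.13,'gauge')
    P=pts(f)[0].reshape(-1,3); P=P[(P[:,2]>.076)&(P[:,2]<.095)]; w=np.array([pl(x) for x in P]); w=w[(abs(w[:,1])<.04)&(w[:,0]>-.09)&(w[:,0]<.01)]
    vx,vy,x0,y0=cv2.fitLine(w.astype(np.float32),2,0,.01,.01).ravel(); print(f,len(w),np.degrees(np.arctan2(vy,vx)),y0-vy/vx*x0,w.min(0),w.max(0))
cv2.imwrite('pics/j14.png',cv2.resize(np.load('pics/top8.npz')['p'][110:270,180:400,::-1],(770,560)))
E
```

```text
t: 39.02
tcp_pos: [0.3724, -0.4699, 0.3015]
long 271 [583.9  70.3] [136.4  56.1] 5.58 [0.5846 0.0721 0.0338]
short 198 [ 602.7 -129.5] [80.5 57.5] 5.5 [ 0.6038 -0.1302  0.0335]
gauge 165 [426.7  15.4] [35.1 43.5] 15.21 [0.4262 0.0152 0.1204]
top8 128 -0.31202388 0.00033518486 [-0.08543348 -0.0064027 ] [0.00949039 0.00717246]
```

View pics/j14.png

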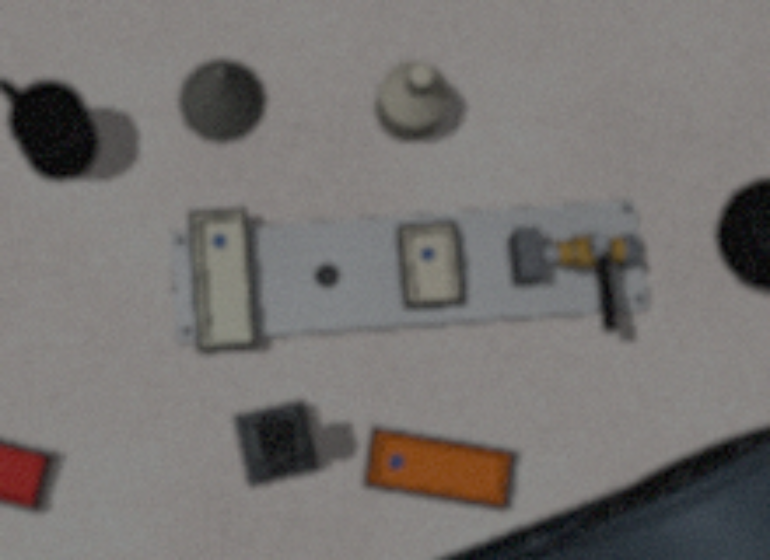

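The handle is square across the pipe (0.3° off, i.e. on its stop), the trays are at their pads, and the gauge stands upright at its place. Handing in.

```bash
python3 -c "
from station import manip
print(manip.sign_off())"
```

```text
the job is handed in; nothing more can be done
None
```

The job is done and handed in at about 39 s; no verdict came back: both trays present (short, long) are within 2 mm of their pads, both stickers were gauged in order with the valve open, the valve is shut again, and the gauge is upright on its stand about 3 mm from where it first stood.

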